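# Stow the gas monitors and battery packs in the drawer

### The arm

A 6-joint arm with a two-finger parallel gripper is mounted at the origin on the work surface. World frame = base frame: x ahead of the robot, y to its left, z up, the work surface at z = 0. Lengths are in m, angles in rad, forces in N, time in s.
With the tool pointing down it reaches from about 0.275 to 0.975 m from the base axis. Payload 8.4 kg.
Tool frame: the origin (TCP) lies midway between the tips of the shut fingers; the grasp point (between the pads) lies 19 mm behind it; z points along the fingers, y is the direction in which the jaws open and shut (so a half turn about z gives the same grasp; the last joint's range is limited). The gripper opens to 92 mm and grips with 3 to 60 N. Pads are 20 mm wide; open, the fingers measure 128 mm over their backs; the gripper's body (75 mm by 189 mm) begins 69 mm behind the grasp point.
Start: joints at [1.125, 0.353, 1.633, -0, 1.155, -0.002], TCP at [0.268, 0.564, 0.215] pointing down, gripper open.
Joint ranges: [-2.63, 2.63], [-0.92, 2.1], [0.06, 2.66], [-1.3, 4.44], [0, 2.69], [-3.02, 3.02]. Speed limits (rad/s): [2.22, 2.22, 2.79, 3.14, 3.14, 3.14].

### API

Orientations are given as a 3x3 rotation matrix whose columns are the frame's x, y, z axes.
In Python, from workcell import manip gives the robot as it stands.
- The arm moves only by the shell command python3 -m creep 'ROWS'. ROWS is JSON, a list of rows, each an object of numbers: "dx", "dy", "dz": the shift along the world's x, y, z in units of 50 mm (1.0 is 50 mm); "rx", "ry", "rz": the turn, a rotation vector about the world's x, y, z in units of 6 degrees (1.0 is 6 degrees); "jaw": the opening, from 0 (shut) to 1 (fully open). In form: [{"dx": .., "dy": .., "dz": .., "rx": .., "ry": .., "rz": .., "jaw": ..}, ...]. A call has 1 to 5 rows; each row shifts and turns the commanded pose from where the row before left it; what a row does not reach is not made up. A row lasts 1/10 s, in which the tool goes at most 50 mm and 8.59 degrees, less where a joint would pass 70% of its speed; a pose out of reach is approached as far as the arm can. A call is refused whole if a number of a shift passes 1 or a number of a turn 1, either way. A call with a gripper value outside its range is refused whole. The fingers move at their own pace and stop on an object; the grip force is fixed at half the most. Time passes only in rows, so rows that do not move let the fingers close. It gives the time, the measured TCP pose, the force and the opening at its end, in the units of the state.
- manip.state(): the state, without advancing time (a new reading comes with each control period).
- manip.get_image(name): name is "side" or "top"; returns (picture, depth): 384x512x3 uint8, blue, green, red; 384x512 float32, m along the optical axis (not along the pixel's ray), 0 where there is no reading.
- manip.camera_info(name): a dict with "mtx" (3x3 intrinsics, pixels), "k1" (the pictures are not rectified: a ray, as slopes to the right and down, at radius r is drawn at 1 + k1 r^2 times it, then the intrinsics apply), "origin" and "orientation" of the camera in the world. Camera axes: x right, y down, z forward; pixel columns grow to the right and rows downward; lengths in m; the calibration is good to about 2 mm. A picture is of the moment at which its call begins. camera_info takes no time and is no camera call.
- manip.hand_in(): hands the job in, once; it reports no verdict.
The state is a dict: "t": time; "joint_pos": joint angles; "joint_vel": joint speeds; "tau": joint torques, N m; "ee_pos": TCP position; "ee_rot": TCP orientation; "force": force on the tool from outside, world axes, zero at the start; "torque": the same for the moment, N m; "grip_width": finger opening in m.
Only numpy, scipy, OpenCV 4.12 (cv2) and the standard library are available. Lean on these libraries where they do the work, as an engineer would, in place of code of your own. Each camera call takes 0.05 s, during which the arm holds its last target.

### The job

Put the portable gas kit away: pull the ajar drawer right out, lift every gas monitor off the hanging rail and stand it upright on the floor of the drawer's narrow bay, and put every battery pack from the bench into the wide bay. When everything is in, slide the drawer fully shut, gently enough that the monitors stay standing, and leave all the other things on the bench where they are.

Things in the scene. Friction and masses are not known exactly. Their poses are not given: they have to be found in the camera images.
- drawer (a joint): How far the drawer is pulled out of its unit, in m: 0 = fully shut, front panel flush; 0.185 = out to its stop. It starts a little ajar and slides along -x of point drawer_handle as it opens. Friction about 1.5 N, damping 8 N s/m, moving mass 1.2 kg; it stays where it is left. Front panel 306 mm wide, 14 mm thick, from 12 to 112 mm above the bench.
- unit: Low wooden unit that holds the one drawer, fixed to the bench: 310 mm wide (y), 260 mm deep (x), top 122 mm above the bench. Origin: bench level, middle of its front edge; x points into the unit, y to its left seen by the robot, z up. A white data logger is fixed on the back of its top, from 145 to 245 mm behind the front edge, up to 177 mm above the bench.
- drawer_handle (a point): Middle of the drawer's aluminium bar handle, 90 mm above the bench, 130 mm long (along y), 10 mm thick, its axis 45 mm in front of the front panel, so a finger passes between bar and panel. Axes are the unit's: x points into the unit (shutting direction), y along the bar, z up. Moves with the drawer.
- narrow_bay (a point): Centre of the floor of the drawer's narrow bay (+y side), 20 mm above the bench. Bay 107 mm wide (y), 194 mm long (x), wood floor; side wall and divider reach 57 mm above this floor, the front panel 92 mm; clear height inside the unit 90 mm. Axes are the unit's. Moves with the drawer; at its stop the front 185 mm of the bay's length lie outside the unit.
- wide_bay (a point): Centre of the floor of the drawer's wide bay (-y side): top of a black raised insert, 50 mm above the bench. Bay 155 mm wide (y), 194 mm long (x); side wall and divider reach 27 mm above this floor, the front panel 62 mm; clear height inside the unit 60 mm. Axes are the unit's. Moves with the drawer; at its stop the front 185 mm of the length lie outside the unit.
- rail: Aluminium hanging rail along y on a dark steel foot, fixed to the bench. Origin: bench level under the rail's middle; the side the monitors hang on faces -x. Rail 340 mm long, 8 mm thick, its top 160 mm above the bench, its two posts (at y = +-165 mm) no higher.
- monitor1: Gas monitor (may be absent): grey box 30 mm thick (x), 44 wide (y), 75 tall (z), 130 g. Origin: centre of the underside; z up; screen looks to -x. Steel belt clip on its back (+x): bridge 45 to 50 mm above the underside, tongue down to 18 mm, ending 31.5 mm behind the origin. Hangs by the clip on the rail, the top 30 mm of the box above it; lift it straight up over 30 mm to free it.
- monitor2: Gas monitor (may be absent): grey box 30 mm thick (x), 44 wide (y), 75 tall (z), 130 g. Origin: centre of the underside; z up; screen looks to -x. Steel belt clip on its back (+x): bridge 45 to 50 mm above the underside, tongue down to 18 mm, ending 31.5 mm behind the origin. Hangs by the clip on the rail, the top 30 mm of the box above it; lift it straight up over 30 mm to free it.
- monitor3: Gas monitor (may be absent): grey box 30 mm thick (x), 44 wide (y), 75 tall (z), 130 g. Origin: centre of the underside; z up; screen looks to -x. Steel belt clip on its back (+x): bridge 45 to 50 mm above the underside, tongue down to 18 mm, ending 31.5 mm behind the origin. Hangs by the clip on the rail, the top 30 mm of the box above it; lift it straight up over 30 mm to free it.
- pack1: Battery pack (may be absent): black plastic block 60 mm long (x), 34 mm wide (y), 22 mm thick (z), about 90 g, lying flat on the bench. Origin: centre of the underside.
- pack2: Battery pack (may be absent): black plastic block 60 mm long (x), 34 mm wide (y), 22 mm thick (z), about 90 g, lying flat on the bench. Origin: centre of the underside.
- pack3: Battery pack (may be absent): black plastic block 60 mm long (x), 34 mm wide (y), 22 mm thick (z), about 90 g, lying flat on the bench. Origin: centre of the underside.
- mug: Bystander, to be left alone: white ceramic mug, 78 mm across, 90 mm tall. Origin: centre of the underside.
- tape: Bystander, to be left alone: ring-shaped roll of white tape lying flat, 84 mm across, 22 mm tall. Origin: centre of the underside.
- screwdriver: Bystander, to be left alone: screwdriver lying on the bench. Origin: about the middle of its length, at bench level.
- spanner: Bystander, to be left alone: small steel spanner, 120 mm long, lying on the bench. Origin: about the middle of its length, at bench level.
- bottle: Bystander, to be left alone: white plastic bottle with a black cap, 52 mm across, 130 mm tall. Origin: centre of the underside.
- mouse: Bystander, to be left alone: black computer mouse, 100 x 58 mm, about 33 mm tall. Origin: centre of the underside.
There are look-alikes about, which are no part of the job. Leave any orange look-alike of the monitor1 alone. What is shaped like the monitor3 but blue is not meant.

How it is judged:
On the way, in this order (a step that is already met when the one before it is completed fails the run):
1. the drawer is pulled out (at least 160 of its 185 mm) (value of joint drawer above 0.16 m), for 0.2 s.
2. with the drawer out (at least 120 mm), all monitors stand upright on the floor of the narrow bay and all packs are in the wide bay (value of joint drawer above 0.12 m and x of monitor1 in the frame of narrow_bay between -0.1 and 0.1 m and y of monitor1 in the frame of narrow_bay between -0.05 and 0.05 m and z of monitor1 in the frame of narrow_bay between -0.006 and 0.01 m and angle between each of monitor1, monitor2, monitor3's own z axis and vertical below 0.15 rad and x of monitor2 in the frame of narrow_bay between -0.1 and 0.1 m and y of monitor2 in the frame of narrow_bay between -0.05 and 0.05 m and z of monitor2 in the frame of narrow_bay between -0.006 and 0.01 m and x of monitor3 in the frame of narrow_bay between -0.1 and 0.1 m and y of monitor3 in the frame of narrow_bay between -0.05 and 0.05 m and z of monitor3 in the frame of narrow_bay between -0.006 and 0.01 m and x of pack1 in the frame of wide_bay between -0.1 and 0.1 m and y of pack1 in the frame of wide_bay between -0.076 and 0.076 m and z of pack1 in the frame of wide_bay between -0.006 and 0.035 m and x of pack2 in the frame of wide_bay between -0.1 and 0.1 m and y of pack2 in the frame of wide_bay between -0.076 and 0.076 m and z of pack2 in the frame of wide_bay between -0.006 and 0.035 m and x of pack3 in the frame of wide_bay between -0.1 and 0.1 m and y of pack3 in the frame of wide_bay between -0.076 and 0.076 m and z of pack3 in the frame of wide_bay between -0.006 and 0.035 m), for 0.2 s.
At the end, for the whole second after the job is handed in: The drawer is shut to within 6 mm; every monitor present stands on the floor of the narrow bay (underside within 10 mm of the floor, tilted under 0.15 rad), every pack present lies in the wide bay (underside less than 35 mm above its floor), and all are at rest (value of joint drawer below 0.006 m and velocity of joint drawer below 0.01 m/s and x of monitor1 in the frame of narrow_bay between -0.1 and 0.1 m and y of monitor1 in the frame of narrow_bay between -0.05 and 0.05 m and z of monitor1 in the frame of narrow_bay between -0.006 and 0.01 m and angle between each of monitor1, monitor2, monitor3's own z axis and vertical below 0.15 rad and linear speed of each of monitor1, monitor2, monitor3, pack1, pack2, pack3 below 0.02 m/s and x of monitor2 in the frame of narrow_bay between -0.1 and 0.1 m and y of monitor2 in the frame of narrow_bay between -0.05 and 0.05 m and z of monitor2 in the frame of narrow_bay between -0.006 and 0.01 m and x of monitor3 in the frame of narrow_bay between -0.1 and 0.1 m and y of monitor3 in the frame of narrow_bay between -0.05 and 0.05 m and z of monitor3 in the frame of narrow_bay between -0.006 and 0.01 m and x of pack1 in the frame of wide_bay between -0.1 and 0.1 m and y of pack1 in the frame of wide_bay between -0.076 and 0.076 m and z of pack1 in the frame of wide_bay between -0.006 and 0.035 m and x of pack2 in the frame of wide_bay between -0.1 and 0.1 m and y of pack2 in the frame of wide_bay between -0.076 and 0.076 m and z of pack2 in the frame of wide_bay between -0.006 and 0.035 m and x of pack3 in the frame of wide_bay between -0.1 and 0.1 m and y of pack3 in the frame of wide_bay between -0.076 and 0.076 m and z of pack3 in the frame of wide_bay between -0.006 and 0.035 m); the robot touches nothing.
It fails at once if a bystander (mug, tape, screwdriver, spanner, bottle or mouse) was moved more than 30 mm (distance of any of mug, tape, screwdriver, spanner, bottle, mouse from where it was at the start of the episode above 0.03 m).
Of monitor1, monitor2, monitor3 only 2 to 3 are there at a start; the rules pass over those that are not, and their reading is None.
Of pack1, pack2, pack3 only 2 to 3 are there at a start; the rules pass over those that are not, and their reading is None.
At some moment in a run one of pack1, pack2, pack3 may be knocked a few centimetres aside while the robot is not near it.
It also fails if it takes over 210 s, if anything falls off the work surface, if the arm or the gripper's body presses on something with over 40 N, if the wrist force passes 120 N, or if a joint passes its speed limit or range.

## Working session

There is one attempt and no reset: what is moved stays moved. The work goes in short steps, Python scripts to look and compute and a shell command to move; the robot and the scene stay as the last step left them, time stands still between calls to the robot, and variables do not carry over. Pictures are saved under pics/ and viewed, and the job is handed in when it is done.

```bash
mkdir -p pics; ls
cat > h.py <<'E'
import numpy as np, cv2
from workcell import manip
def grab(n,tag):
    im,d=manip.get_image(n); cv2.imwrite(f'pics/{tag}.png',im); np.savez(f'pics/{tag}.npz',d=d,im=im); return im,d
def px2w(n,u,v,z=None,d=None):
    c=manip.camera_info(n);K=np.array(c['mtx']);k=c['k1']
    p=cv2.undistortPoints(np.array([[[u,v]]],float),K,np.array([k,0,0,0.]))[0,0]
    r=np.array(c['orientation'])@np.array([p[0],p[1],1]);o=np.array(c['origin'])
    return o+r*((z-o[2])/r[2] if d is None else d)
def cloud(n,d):
    c=manip.camera_info(n);K=np.array(c['mtx']);k=c['k1'];h,w=d.shape
    u,v=np.meshgrid(np.arange(w),np.arange(h))
    p=cv2.undistortPoints(np.stack([u,v],-1).reshape(-1,1,2).astype(float),K,np.array([k,0,0,0.])).reshape(h,w,2)
    P=np.dstack([p,np.ones((h,w))])*d[...,None]
    W=P@np.array(c['orientation']).T+np.array(c['origin']); W[d==0]=np.nan; return W
E
python3 - <<'E'
from h import *
for n in('side','top'):
    im,d=grab(n,n+'0'); cv2.imwrite(f'pics/{n}0b.png',cv2.resize(im,(800,600),interpolation=cv2.INTER_CUBIC)); print(manip.camera_info(n))
print(manip.state())
E
```

```text
pics
{'mtx': array([[482.26932971,   0.        , 245.51172966],
       [  0.        , 482.26932971, 193.54361338],
       [  0.        ,   0.        ,   1.        ]]), 'k1': -0.18921102470641069, 'origin': array([ 0.28604486, -0.89837015,  1.07814371]), 'orientation': array([[ 0.94471485, -0.242628  ,  0.22055726],
       [-0.32775781, -0.67944629,  0.65645073],
       [-0.00941652, -0.69244811, -0.72140622]])}
{'mtx': array([[477.3038814 ,   0.        , 252.41074297],
       [  0.        , 477.3038814 , 192.76715843],
       [  0.        ,   0.        ,   1.        ]]), 'k1': -0.18261822536200123, 'origin': array([0.42716933, 0.01367906, 1.80781522]), 'orientation': array([[-0.02471011, -0.99639006,  0.0812174 ],
       [-0.99966918,  0.02404773, -0.00912388],
       [ 0.00713785, -0.08141599, -0.99665465]])}
{'t': 0.1, 'joint_pos': array([ 1.12459116e+00,  3.53577257e-01,  1.63406207e+00, -4.09308697e-06,
        1.15516840e+00, -2.38689447e-03]), 'joint_vel': array([-0.0008507 , -0.00202558, -0.00236614, -0.00172313,  0.00027752,
        0.00028761]), 'tau': array([-1.96650035e-04, -5.94899762e+01, -3.34939384e+01,  7.00114947e-02,
        1.81774300e-02, -2.91993740e-05]), 'ee_pos': array([0.26817406, 0.56405685, 0.21393878]), 'ee_rot': array([[-9.03119429e-01,  4.29389130e-01, -5.20985387e-04],
       [ 4.29389446e-01,  9.03118762e-01, -1.09773156e-03],
       [-8.42320389e-07, -1.21508832e-03, -9.99999262e-01]]), 'force': array([ 0.76738999, -0.18523678,  0.0933507 ]), 'torque': array([-0.03043576,  0.02151049,  0.03188333]), 'grip_width': 0.09155925976767354}
```

View pics/top0b.png

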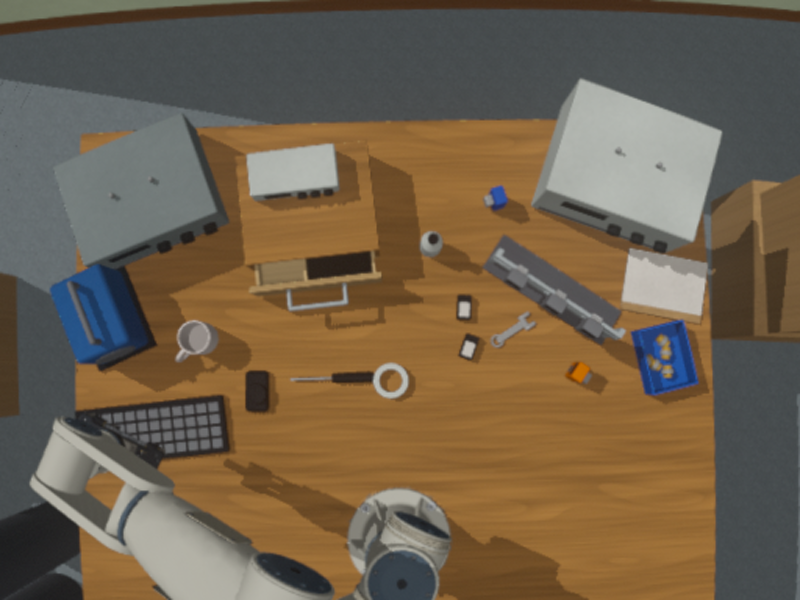

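View pics/side0b.png

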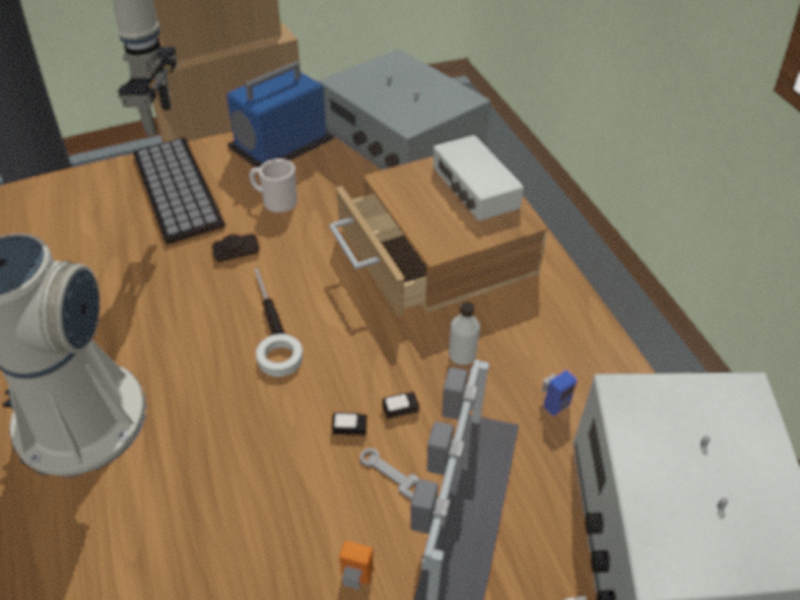

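The top view shows the ajar drawer with its handle at (317,297), the rail with three monitors, two packs at (464,307) and (468,347), an orange and a blue look-alike, and the mouse at (257,390). Next I'll measure these from depth.

Run:
```python
from h import *
im=np.load('pics/top0.npz')['im']; 
a=cv2.resize(im[145:205,140:260],None,fx=6,fy=6,interpolation=cv2.INTER_CUBIC);cv2.imwrite('pics/c1.png',a)
a=cv2.resize(im[145:240,285:405],None,fx=6,fy=6,interpolation=cv2.INTER_CUBIC);cv2.imwrite('pics/c2.png',a)
im=np.load('pics/side0.npz')['im']
a=cv2.resize(im[225:384,205:345],None,fx=5,fy=3.75,interpolation=cv2.INTER_CUBIC)
a=cv2.resize(im[225:375,205:345],None,fx=4,fy=4,interpolation=cv2.INTER_CUBIC);cv2.imwrite('pics/c3.png',a)
```

```text
(no output)
```

View pics/c1.png

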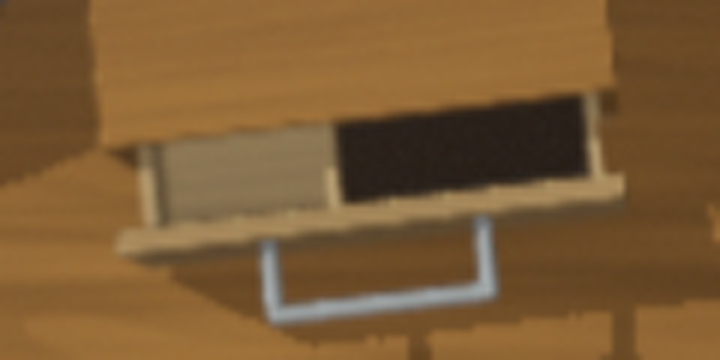

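View pics/c2.png

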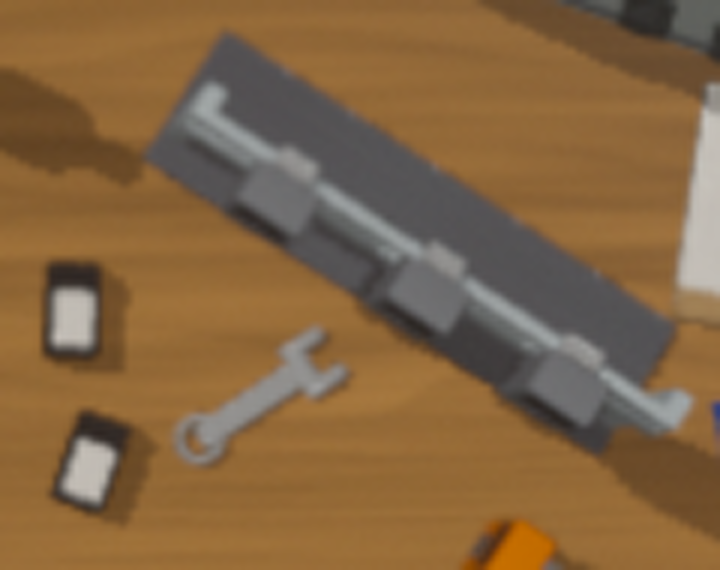

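View pics/c3.png

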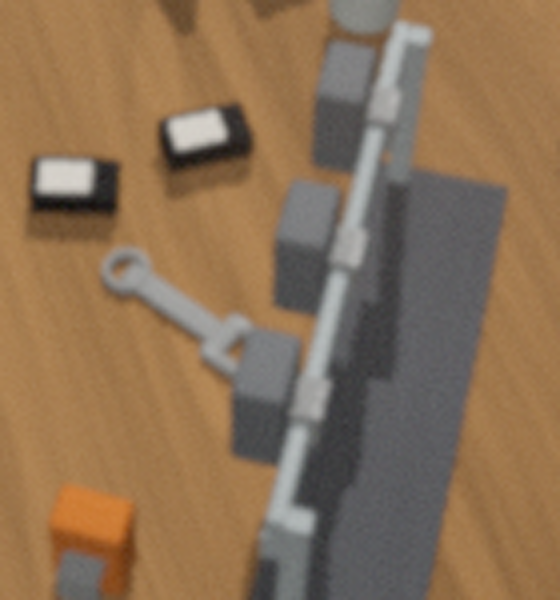

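Run:
```python
from h import *
def c1(x,y,z): return px2w('top',(x+.5)/6-.5+140,(y+.5)/6-.5+145,z).round(4)
def c2(x,y,z): return px2w('top',(x+.5)/6-.5+285,(y+.5)/6-.5+145,z).round(4)
def c3(x,y,z): return px2w('side',(x+.5)/4-.5+205,(y+.5)/4-.5+225,z).round(4)
print('handle outer corners',c1(275,320,.095),c1(492,295,.095), 'bar mid L/R',c1(272,314,.095),c1(490,290,.095))
print('unit front top edge',c1(103,145,.122),c1(612,90,.122))
print('panel top outer',c1(118,250,.112),c1(625,192,.112))
print('rail top ends',c2(205,95,.16),c2(680,410,.16))
for t in [[(275,158),(320,190),(290,238),(238,200)],[(425,252),(468,285),(440,333),(385,292)],[(560,345),(607,378),(578,425),(525,390)]]:
    print('mon',np.mean([c2(*p,.19) for p in t],0))
for t in [[(48,263),(102,265),(98,357),(44,352)],[(82,412),(130,428),(103,510),(55,492)]]:
    q=[c2(*p,.022) for p in t];print('pack',np.mean(q,0),[np.linalg.norm(q[i]-q[i-1]).round(3) for i in range(4)],q)
d=np.load('pics/top0.npz')['d'];W=cloud('top',d)
z=W[...,2]
reg=np.zeros(z.shape,bool);reg[145:240,285:405]=1
m=(reg&(z>.178)&(z<.2)).astype(np.uint8)
n,l,s,c=cv2.connectedComponentsWithStats(m)
for i in range(1,n):
    if s[i,4]>15:
        P=W[l==i];print(s[i,4],P.mean(0).round(4),cv2.minAreaRect(P[:,:2].astype(np.float32)*1000))
m=(reg&(z>.013)&(z<.03)).astype(np.uint8)
n,l,s,c=cv2.connectedComponentsWithStats(m)
for i in range(1,n):
    if s[i,4]>50:
        P=W[l==i];print('p',s[i,4],P.mean(0).round(4),cv2.minAreaRect(P[:,:2].astype(np.float32)*1000))
d=np.load('pics/side0.npz')['d'];W2=cloud('side',d);z=W2[...,2]
m=np.zeros(z.shape,np.uint8);m[225:384,205:345]=1
m=(m>0)&(z>.183)&(z<.2)
n,l,s,c=cv2.connectedComponentsWithStats(m.astype(np.uint8))
for i in range(1,n):
    if s[i,4]>15:
        P=W2[l==i];print('side',s[i,4],P.mean(0).round(4),cv2.minAreaRect(P[:,:2].astype(np.float32)*1000))
# bystanders top map
for nm,u,v,zz in [('bottle',432,240,.13),('mug',197,338,.09),('tape',391,381,.022),('sd',350,378,.015),('sdtip',292,379,.005),('mouse',257,390,.03),('orange',580,373,.07),('blue',495,198,.07)]:
    print(nm,px2w('top',u*.64,v*.64,zz).round(3))
```

```text
handle outer corners [0.5539 0.24   0.095 ] [0.5659 0.1091 0.095 ] bar mid L/R [0.5576 0.2418 0.095 ] [0.5689 0.1102 0.095 ]
unit front top edge [0.6591 0.3387 0.122 ] [0.6842 0.0339 0.122 ]
panel top outer [0.5969 0.3319 0.112 ] [0.6241 0.0277 0.112 ]
rail top ends [ 0.6695 -0.2365  0.16  ] [ 0.4779 -0.5121  0.16  ]
mon [ 0.605575 -0.273425  0.19    ]
mon [ 0.549625 -0.3576    0.19    ]
mon [ 0.49355 -0.4363   0.19   ]
pack [ 0.55605 -0.16905  0.022  ] [np.float64(0.056), np.float64(0.034), np.float64(0.058), np.float64(0.034)] [array([ 0.5855, -0.1542,  0.022 ]), array([ 0.5834, -0.1882,  0.022 ]), array([ 0.5257, -0.1838,  0.022 ]), array([ 0.5296, -0.15  ,  0.022 ])]
pack [ 0.46105 -0.17835  0.022  ] [np.float64(0.053), np.float64(0.032), np.float64(0.054), np.float64(0.032)] [array([ 0.4915, -0.1727,  0.022 ]), array([ 0.4807, -0.2025,  0.022 ]), array([ 0.43 , -0.184,  0.022]), array([ 0.442 , -0.1542,  0.022 ])]
102 [ 0.6056 -0.2726  0.1886] ((606.3715209960938, -273.28350830078125), (40.91764831542969, 31.27409553527832), 49.81801986694336)
118 [ 0.5472 -0.3565  0.1887] ((547
[... 419 characters left out ...]
7.9695587158203), (34.66965866088867, 60.02571105957031), 69.79856872558594)
side 208 [ 0.605  -0.2785  0.1898] ((605.7515869140625, -276.5877685546875), (44.731571197509766, 30.29880714416504), 55.36402893066406)
side 233 [ 0.5474 -0.3625  0.1901] ((548.2174682617188, -360.4342041015625), (44.08129119873047, 30.19992446899414), 55.681495666503906)
side 277 [ 0.4922 -0.4427  0.1898] ((493.05780029296875, -441.2818298339844), (44.382904052734375, 30.41510772705078), 54.15131759643555)
bottle [ 0.702 -0.091  0.13 ]
mug [0.492 0.46  0.09 ]
tape [0.382 0.01  0.022]
sd [0.391 0.108 0.015]
sdtip [0.392 0.249 0.005]
mouse [0.367 0.33  0.03 ]
orange [ 0.389 -0.435  0.07 ]
blue [ 0.81  -0.248  0.07 ]
```

Everything fits the given sizes (tops 0.19 m, packs 60x34). The unit is turned about +5°, the rail about −35°, and the handle is at (0.563, 0.176). I'll move there with a −59.6° turn.

```bash
python3 -m creep '[{"dx":0.59,"dy":-0.776,"rz":-1,"jaw":0.4},{"dx":0.59,"dy":-0.776,"rz":-1,"jaw":0.4},{"dx":0.59,"dy":-0.776,"rz":-1,"jaw":0.4},{"dx":0.59,"dy":-0.776,"rz":-1,"jaw":0.4},{"dx":0.59,"dy":-0.776,"rz":-1,"jaw":0.4}]'; python3 -m creep '[{"dx":0.59,"dy":-0.776,"rz":-1,"jaw":0.4},{"dx":0.59,"dy":-0.776,"rz":-1,"jaw":0.4},{"dx":0.59,"dy":-0.776,"rz":-1,"jaw":0.4},{"dx":0.59,"dy":-0.776,"rz":-1,"jaw":0.4},{"dx":0.59,"dy":-0.776,"rz":-1,"jaw":0.4}]'; python3 -m creep '[{"jaw":0.4},{"jaw":0.4}]'
python3 - <<'E'
from h import *
im,d=grab('side','side1')
a=cv2.resize(im[80:230,170:370],None,fx=4,fy=4,interpolation=cv2.INTER_CUBIC);cv2.imwrite('pics/s1c.png',a)
E
```

```text
validation failed for argument at $[0]...
validation failed for argument at $[0]...
validation failed for argument at $[0]...
```

View pics/s1c.png

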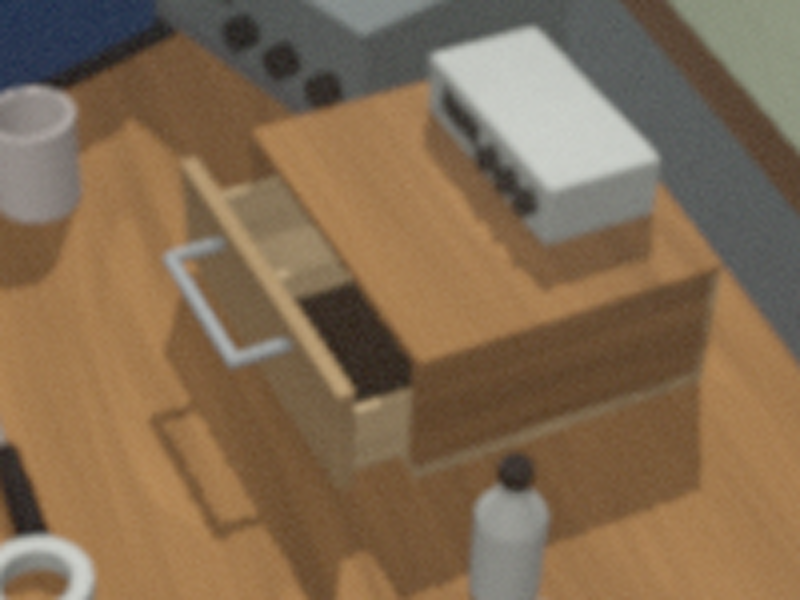

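The side crop shows the bar ends at about (172,258) and (235,357). The move was refused, probably because each row needs every field.

```bash
python3 -m creep '[{"dx":0.59,"dy":-0.776,"dz":0,"rx":0,"ry":0,"rz":-1,"jaw":0.4},{"dx":0.59,"dy":-0.776,"dz":0,"rx":0,"ry":0,"rz":-1,"jaw":0.4},{"dx":0.59,"dy":-0.776,"dz":0,"rx":0,"ry":0,"rz":-1,"jaw":0.4},{"dx":0.59,"dy":-0.776,"dz":0,"rx":0,"ry":0,"rz":-1,"jaw":0.4},{"dx":0.59,"dy":-0.776,"dz":0,"rx":0,"ry":0,"rz":-1,"jaw":0.4}]'
python3 - <<'E'
from h import *
for x,y in [(172,258),(235,357)]: print(px2w('side',(x+.5)/4-.5+170,(y+.5)/4-.5+80,.093).round(4))
E
```

```text
t: 0.65
ee_pos: [0.4166, 0.3688, 0.2145]
ee_rot: [[-0.564, 0.826, -0.0], [0.826, 0.564, -0.0], [-0.0, -0.0, -1.0]]
force: [0.1, 0.9, 0.2]
grip_width: 0.0545
[0.5604 0.237  0.093 ]
[0.5725 0.1116 0.093 ]
```

```bash
python3 -m creep '[{"dx":0.59,"dy":-0.776,"dz":0,"rx":0,"ry":0,"rz":-1,"jaw":0.4},{"dx":0.59,"dy":-0.776,"dz":0,"rx":0,"ry":0,"rz":-1,"jaw":0.4},{"dx":0.59,"dy":-0.776,"dz":0,"rx":0,"ry":0,"rz":-1,"jaw":0.4},{"dx":0.59,"dy":-0.776,"dz":0,"rx":0,"ry":0,"rz":-1,"jaw":0.4},{"dx":0.59,"dy":-0.776,"dz":0,"rx":0,"ry":0,"rz":-0.93,"jaw":0.4}]'
python3 -m creep '[{"dx":0,"dy":0,"dz":0,"rx":0,"ry":0,"rz":0,"jaw":0.4},{"dx":0,"dy":0,"dz":0,"rx":0,"ry":0,"rz":0,"jaw":0.4}]'
```

```text
t: 1.15
ee_pos: [0.5642, 0.1746, 0.2145]
ee_rot: [[-0.083, 0.997, -0.0], [0.997, 0.083, 0.0], [0.0, -0.0, -1.0]]
force: [1.1, -0.4, -0.8]
grip_width: 0.0365
t: 1.35
ee_pos: [0.5635, 0.1756, 0.2142]
ee_rot: [[-0.085, 0.996, -0.001], [0.996, 0.085, 0.0], [0.0, -0.001, -1.0]]
force: [-0.8, 0.9, -0.4]
grip_width: 0.0366
```

Aligned (jaw axis 4.9°). Next: down to TCP z 0.072, then close.

```bash
python3 -m creep '[{"dx":0,"dy":0,"dz":-0.8,"rx":0,"ry":0,"rz":0,"jaw":0.4},{"dx":0,"dy":0,"dz":-0.8,"rx":0,"ry":0,"rz":0,"jaw":0.4},{"dx":0,"dy":0,"dz":-0.7,"rx":0,"ry":0,"rz":0,"jaw":0.4},{"dx":0,"dy":0,"dz":-0.54,"rx":0,"ry":0,"rz":0,"jaw":0.4},{"dx":0,"dy":0,"dz":0,"rx":0,"ry":0,"rz":0,"jaw":0.4}]'
python3 -m creep '[{"dx":0,"dy":0,"dz":0,"rx":0,"ry":0,"rz":0,"jaw":0},{"dx":0,"dy":0,"dz":0,"rx":0,"ry":0,"rz":0,"jaw":0},{"dx":0,"dy":0,"dz":0,"rx":0,"ry":0,"rz":0,"jaw":0},{"dx":0,"dy":0,"dz":0,"rx":0,"ry":0,"rz":0,"jaw":0}]'
```

```text
t: 1.85
ee_pos: [0.5596, 0.1771, 0.0691]
ee_rot: [[-0.09, 0.996, -0.007], [0.996, 0.09, -0.002], [-0.001, -0.007, -1.0]]
force: [-0.4, -0.4, 0.5]
grip_width: 0.0366
t: 2.25
ee_pos: [0.564, 0.1769, 0.074]
ee_rot: [[-0.087, 0.996, 0.002], [0.996, 0.087, 0.001], [0.001, 0.002, -1.0]]
force: [-1.2, 1.7, 5.0]
grip_width: 0.0088
```

```bash
python3 -m creep '[{"dx":-0.3,"dy":-0.026,"dz":0,"rx":0,"ry":0,"rz":0,"jaw":0},{"dx":-0.55,"dy":-0.048,"dz":0,"rx":0,"ry":0,"rz":0,"jaw":0},{"dx":-0.6,"dy":-0.052,"dz":0,"rx":0,"ry":0,"rz":0,"jaw":0},{"dx":-0.55,"dy":-0.048,"dz":0,"rx":0,"ry":0,"rz":0,"jaw":0},{"dx":-0.3,"dy":-0.026,"dz":0,"rx":0,"ry":0,"rz":0,"jaw":0}]'
python3 -m creep '[{"dx":-0.1,"dy":-0.009,"dz":0,"rx":0,"ry":0,"rz":0,"jaw":0},{"dx":0,"dy":0,"dz":0,"rx":0,"ry":0,"rz":0,"jaw":0}]'
```

```text
t: 2.75
ee_pos: [0.4482, 0.1663, 0.074]
ee_rot: [[-0.087, 0.996, 0.003], [0.996, 0.087, 0.001], [0.0, 0.003, -1.0]]
force: [3.0, -3.0, 3.0]
grip_width: 0.0087
t: 2.95
ee_pos: [0.4435, 0.1658, 0.074]
ee_rot: [[-0.087, 0.996, 0.002], [0.996, 0.087, 0.0], [-0.0, 0.002, -1.0]]
force: [-0.8, -3.0, 8.0]
grip_width: 0.0089
```

```bash
python3 -m creep '[{"dx":-0.1,"dy":-0.009,"dz":0,"rx":0,"ry":0,"rz":0,"jaw":0},{"dx":-0.04,"dy":0,"dz":0,"rx":0,"ry":0,"rz":0,"jaw":0}]'
```

```text
t: 3.15
ee_pos: [0.4378, 0.1654, 0.074]
ee_rot: [[-0.087, 0.996, 0.003], [0.996, 0.087, 0.0], [-0.0, 0.003, -1.0]]
force: [2.3, -6.2, 7.3]
grip_width: 0.0092
```

```bash
python3 -m creep '[{"dx":-0.1,"dy":-0.009,"dz":0,"rx":0,"ry":0,"rz":0,"jaw":0},{"dx":0,"dy":0,"dz":0,"rx":0,"ry":0,"rz":0,"jaw":0}]'
```

```text
t: 3.35
ee_pos: [0.4323, 0.1648, 0.074]
ee_rot: [[-0.087, 0.996, 0.003], [0.996, 0.087, 0.0], [-0.0, 0.003, -1.0]]
force: [0.3, -4.9, 12.0]
grip_width: 0.0088
```

```bash
python3 -m creep '[{"dx":-0.1,"dy":-0.009,"dz":0,"rx":0,"ry":0,"rz":0,"jaw":0},{"dx":0,"dy":0,"dz":0,"rx":0,"ry":0,"rz":0,"jaw":0}]'
```

```text
t: 3.55
ee_pos: [0.4275, 0.1644, 0.0739]
ee_rot: [[-0.087, 0.996, 0.003], [0.996, 0.087, 0.0], [-0.0, 0.003, -1.0]]
force: [1.2, -4.9, 11.0]
grip_width: 0.0088
```

```bash
python3 -m creep '[{"dx":-0.1,"dy":-0.009,"dz":0,"rx":0,"ry":0,"rz":0,"jaw":0},{"dx":0,"dy":0,"dz":0,"rx":0,"ry":0,"rz":0,"jaw":0}]'
```

```text
t: 3.75
ee_pos: [0.4275, 0.1645, 0.0741]
ee_rot: [[-0.089, 0.996, 0.012], [0.996, 0.089, 0.001], [0.0, 0.013, -1.0]]
force: [19.2, -9.1, -11.7]
grip_width: 0.0087
```

```bash
python3 -m creep '[{"dx":0.1,"dy":0.009,"dz":0,"rx":0,"ry":0,"rz":0,"jaw":0},{"dx":0,"dy":0,"dz":0,"rx":0,"ry":0,"rz":0,"jaw":0.4},{"dx":0,"dy":0,"dz":0,"rx":0,"ry":0,"rz":0,"jaw":0.4},{"dx":0,"dy":0,"dz":0,"rx":0,"ry":0,"rz":0,"jaw":0.4},{"dx":0,"dy":0,"dz":0.6,"rx":0,"ry":0,"rz":0,"jaw":0.4}]'
python3 -m creep '[{"dx":0,"dy":0,"dz":0.9,"rx":0,"ry":0,"rz":0,"jaw":0.4},{"dx":0,"dy":0,"dz":0.9,"rx":0,"ry":0,"rz":0,"jaw":0.4},{"dx":0,"dy":-1,"dz":0.2,"rx":0,"ry":0,"rz":1,"jaw":0.7},{"dx":0,"dy":-1,"dz":0,"rx":0,"ry":0,"rz":1,"jaw":0.7},{"dx":0,"dy":-1,"dz":0,"rx":0,"ry":0,"rz":1,"jaw":0.7}]'
python3 -m creep '[{"dx":0,"dy":-1,"dz":0,"rx":0,"ry":0,"rz":1,"jaw":0.7},{"dx":0,"dy":-1,"dz":0,"rx":0,"ry":0,"rz":1,"jaw":0.7},{"dx":0,"dy":-1,"dz":0,"rx":0,"ry":0,"rz":1,"jaw":0.7},{"dx":0,"dy":-0.5,"dz":0,"rx":0,"ry":0,"rz":1,"jaw":0.7},{"dx":0,"dy":0,"dz":0,"rx":0,"ry":0,"rz":1,"jaw":0.7}]'
python3 - <<'E'
from h import *
for n in('side','top'):
    im,d=grab(n,n+'2'); cv2.imwrite(f'pics/{n}2b.png',cv2.resize(im,(800,600),interpolation=cv2.INTER_CUBIC))
E
```

```text
t: 4.25
ee_pos: [0.4237, 0.1638, 0.1003]
ee_rot: [[-0.087, 0.996, -0.006], [0.996, 0.087, -0.002], [-0.002, -0.006, -1.0]]
force: [0.3, 0.7, -1.0]
grip_width: 0.0363
t: 4.75
ee_pos: [0.4262, 0.0148, 0.2031]
ee_rot: [[-0.396, 0.918, 0.002], [0.918, 0.396, 0.0], [-0.001, 0.002, -1.0]]
force: [0.5, 0.3, 0.0]
grip_width: 0.0586
t: 5.25
ee_pos: [0.4261, -0.1616, 0.2023]
ee_rot: [[-0.798, 0.602, 0.0], [0.602, 0.798, -0.001], [-0.0, -0.0, -1.0]]
force: [-0.4, 0.4, 0.6]
grip_width: 0.0642
```

View pics/top2b.png

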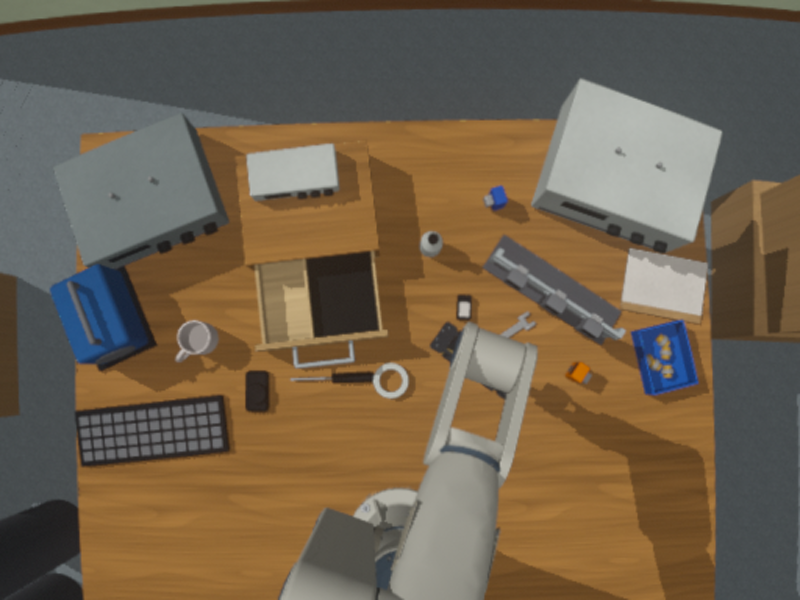

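View pics/side2b.png

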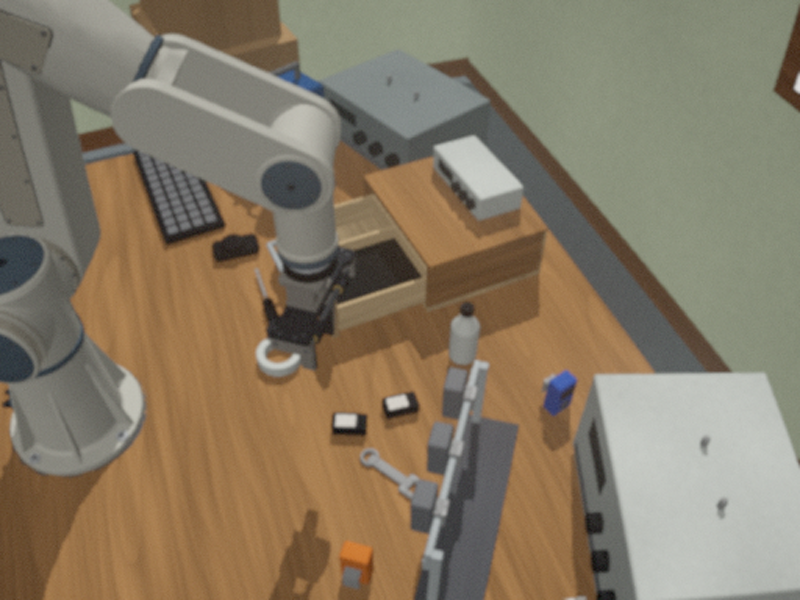

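The drawer is out and the packs and bystanders are where they were. I count 3 monitors and 2 packs. Picking up the near pack at (0.461,-0.178), yaw about −20°.

```bash
python3 -m creep '[{"dx":0.35,"dy":-0.17,"dz":0,"rx":0,"ry":0,"rz":1,"jaw":0.5},{"dx":0.35,"dy":-0.17,"dz":0,"rx":0,"ry":0,"rz":1,"jaw":0.5},{"dx":0,"dy":0,"dz":-0.5,"rx":0,"ry":0,"rz":0.75,"jaw":0.5},{"dx":0,"dy":0,"dz":-0.8,"rx":0,"ry":0,"rz":0,"jaw":0.5},{"dx":0,"dy":0,"dz":-0.8,"rx":0,"ry":0,"rz":0,"jaw":0.5}]'
python3 -m creep '[{"dx":0,"dy":0,"dz":-0.6,"rx":0,"ry":0,"rz":0,"jaw":0.5},{"dx":0,"dy":0,"dz":0,"rx":0,"ry":0,"rz":0,"jaw":0.5}]'
python3 - <<'E'
from h import *
im,d=grab('side','s3');a=cv2.resize(im[225:315,170:320],None,fx=5,fy=5,interpolation=cv2.INTER_CUBIC);cv2.imwrite('pics/s3c.png',a)
im=np.load('pics/top2.npz')['im']
a=cv2.resize(im[150:240,150:260],None,fx=6,fy=6,interpolation=cv2.INTER_CUBIC);cv2.imwrite('pics/t2c.png',a)
E
```

```text
t: 5.85
ee_pos: [0.462, -0.175, 0.0967]
ee_rot: [[-0.935, 0.354, 0.002], [0.354, 0.935, -0.0], [-0.002, 0.0, -1.0]]
force: [-0.5, 0.8, -0.7]
grip_width: 0.0462
t: 6.05
ee_pos: [0.4586, -0.1738, 0.0642]
ee_rot: [[-0.936, 0.353, -0.007], [0.353, 0.936, 0.003], [0.007, 0.0, -1.0]]
force: [-0.2, 0.7, 1.0]
grip_width: 0.0462
```

View pics/s3c.png

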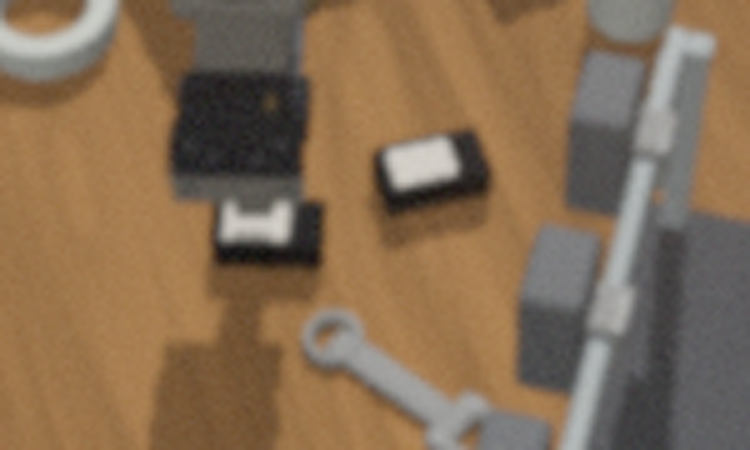

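View pics/t2c.png

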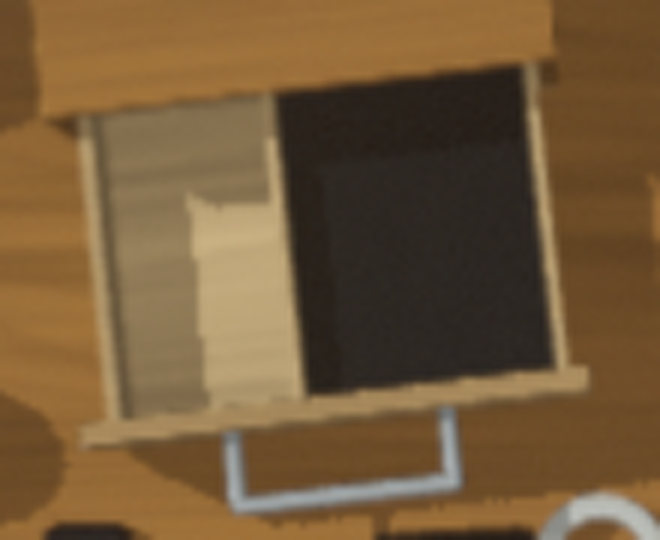

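```bash
python3 -m creep '[{"dx":0,"dy":-0.06,"dz":-0.6,"rx":0,"ry":0,"rz":0,"jaw":0.5},{"dx":0,"dy":0,"dz":-0.6,"rx":0,"ry":0,"rz":0,"jaw":0.5},{"dx":0,"dy":0,"dz":0,"rx":0,"ry":0,"rz":0,"jaw":0.5},{"dx":0,"dy":0,"dz":0,"rx":0,"ry":0,"rz":0,"jaw":0.5}]'
python3 - <<'E'
from h import *
def c(x,y,z): return px2w('top',(x+.5)/6-.5+150,(y+.5)/6-.5+150,z).round(4)
print('panel top outer',c(83,444,.112),c(588,386,.112),'inner',c(83,428,.112),c(588,368,.112))
print('divider top',c(270,95,.077),c(292,397,.077),'Lwall top',c(86,118,.077),c(115,417,.077),'Rwall',c(533,65,.077),c(562,370,.077))
print('unit edge',c(42,118,.122),c(553,58,.122)); print('bar',c(238,506,.095),c(455,482,.095))
E
```

```text
t: 6.5
ee_pos: [0.4622, -0.1788, 0.0088]
ee_rot: [[-0.936, 0.352, 0.001], [0.352, 0.936, -0.0], [-0.001, 0.0, -1.0]]
force: [0.1, -0.3, 0.3]
grip_width: 0.0461
panel top outer [0.4628 0.3182 0.112 ] [0.4904 0.0172 0.112 ] inner [0.4723 0.3181 0.112 ] [0.5011 0.0169 0.112 ]
divider top [0.6739 0.2072 0.077 ] [0.4892 0.1965 0.077 ] Lwall top [0.6627 0.3207 0.077 ] [0.4795 0.3047 0.077 ] Rwall [0.6883 0.0461 0.077 ] [0.5018 0.0327 0.077 ]
unit edge [0.6573 0.3393 0.122 ] [0.6854 0.0333 0.122 ]
bar [0.4241 0.2282 0.095 ] [0.4356 0.098  0.095 ]
```

```bash
python3 -m creep '[{"dx":0,"dy":0,"dz":-0.06,"rx":0,"ry":0,"rz":0,"jaw":0.5},{"dx":0,"dy":0,"dz":0,"rx":0,"ry":0,"rz":0,"jaw":0},{"dx":0,"dy":0,"dz":0,"rx":0,"ry":0,"rz":0,"jaw":0},{"dx":0,"dy":0,"dz":0,"rx":0,"ry":0,"rz":0,"jaw":0},{"dx":0,"dy":0,"dz":0,"rx":0,"ry":0,"rz":0,"jaw":0}]'
python3 -m creep '[{"dx":0,"dy":0,"dz":0.5,"rx":0,"ry":0,"rz":0,"jaw":0},{"dx":0,"dy":0,"dz":0.9,"rx":0,"ry":0,"rz":0,"jaw":0},{"dx":0,"dy":0,"dz":0.9,"rx":0,"ry":0,"rz":0,"jaw":0},{"dx":0,"dy":0,"dz":0.9,"rx":0,"ry":0,"rz":0,"jaw":0},{"dx":0,"dy":0,"dz":0,"rx":0,"ry":0,"rz":0,"jaw":0}]'
```

```text
t: 7.0
ee_pos: [0.4622, -0.179, 0.0055]
ee_rot: [[-0.936, 0.352, 0.002], [0.352, 0.936, -0.001], [-0.002, 0.0, -1.0]]
force: [-0.6, 1.0, 8.2]
grip_width: 0.0336
t: 7.5
ee_pos: [0.4648, -0.1801, 0.1704]
ee_rot: [[-0.936, 0.352, 0.009], [0.352, 0.936, -0.004], [-0.01, -0.0, -1.0]]
force: [-0.4, 0.6, -1.3]
grip_width: 0.0336
```

```bash
python3 -m creep '[{"dx":0.435,"dy":0.76,"dz":0,"rx":0,"ry":0,"rz":0.535,"jaw":0},{"dx":0.435,"dy":0.76,"dz":0,"rx":0,"ry":0,"rz":0.535,"jaw":0},{"dx":0.435,"dy":0.76,"dz":0,"rx":0,"ry":0,"rz":0.535,"jaw":0},{"dx":0.435,"dy":0.76,"dz":0,"rx":0,"ry":0,"rz":0.535,"jaw":0},{"dx":0.435,"dy":0.76,"dz":0,"rx":0,"ry":0,"rz":0.535,"jaw":0}]'
python3 -m creep '[{"dx":0.435,"dy":0.76,"dz":0,"rx":0,"ry":0,"rz":0.535,"jaw":0},{"dx":0.435,"dy":0.76,"dz":0,"rx":0,"ry":0,"rz":0.535,"jaw":0},{"dx":0.435,"dy":0.76,"dz":0,"rx":0,"ry":0,"rz":0.535,"jaw":0},{"dx":0,"dy":0,"dz":0,"rx":0,"ry":0,"rz":0,"jaw":0},{"dx":0,"dy":0,"dz":0,"rx":0,"ry":0,"rz":0,"jaw":0}]'
```

```text
t: 8.0
ee_pos: [0.5703, 0.0129, 0.1638]
ee_rot: [[-0.997, 0.077, -0.001], [0.077, 0.997, -0.0], [0.001, -0.0, -1.0]]
force: [0.1, -0.4, -0.9]
grip_width: 0.0333
t: 8.5
ee_pos: [0.6347, 0.1258, 0.1632]
ee_rot: [[-0.996, -0.09, -0.002], [-0.09, 0.996, -0.001], [0.002, -0.0, -1.0]]
force: [0.3, -0.7, -1.1]
grip_width: 0.0338
```

```bash
python3 -m creep '[{"dx":0,"dy":0,"dz":-0.7,"rx":0,"ry":0,"rz":0,"jaw":0},{"dx":0,"dy":0,"dz":-0.7,"rx":0,"ry":0,"rz":0,"jaw":0},{"dx":0,"dy":0,"dz":-0.5,"rx":0,"ry":0,"rz":0,"jaw":0},{"dx":0,"dy":0,"dz":-0.2,"rx":0,"ry":0,"rz":0,"jaw":0},{"dx":0,"dy":0,"dz":0,"rx":0,"ry":0,"rz":0,"jaw":0}]'
python3 -m creep '[{"dx":0,"dy":0,"dz":-0.04,"rx":0,"ry":0,"rz":0,"jaw":0},{"dx":0,"dy":0,"dz":0,"rx":0,"ry":0,"rz":0,"jaw":0}]'
```

```text
t: 9.0
ee_pos: [0.6339, 0.124, 0.0581]
ee_rot: [[-0.996, -0.087, -0.003], [-0.087, 0.996, -0.001], [0.003, -0.0, -1.0]]
force: [0.5, 0.0, -0.2]
grip_width: 0.0336
t: 9.2
ee_pos: [0.6362, 0.1251, 0.0587]
ee_rot: [[-0.996, -0.088, 0.002], [-0.088, 0.996, 0.0], [-0.002, 0.0, -1.0]]
force: [-0.2, -0.2, -1.2]
grip_width: 0.0337
```

```bash
python3 -m creep '[{"dx":0,"dy":0,"dz":-0.05,"rx":0,"ry":0,"rz":0,"jaw":0},{"dx":0,"dy":0,"dz":0,"rx":0,"ry":0,"rz":0,"jaw":0.5},{"dx":0,"dy":0,"dz":0,"rx":0,"ry":0,"rz":0,"jaw":0.5},{"dx":0,"dy":0,"dz":0,"rx":0,"ry":0,"rz":0,"jaw":0.5},{"dx":0,"dy":0,"dz":0.8,"rx":0,"ry":0,"rz":0,"jaw":0.5}]'
python3 -m creep '[{"dx":0,"dy":0,"dz":0.9,"rx":0,"ry":0,"rz":0,"jaw":0.5},{"dx":0,"dy":0,"dz":0.9,"rx":0,"ry":0,"rz":0,"jaw":0.5},{"dx":0,"dy":-0.8,"dz":0.3,"rx":0,"ry":0,"rz":0,"jaw":0.5},{"dx":-0.2,"dy":-0.9,"dz":0,"rx":0,"ry":0,"rz":-0.35,"jaw":0.5},{"dx":-0.3,"dy":-0.9,"dz":0,"rx":0,"ry":0,"rz":-0.35,"jaw":0.5}]'
python3 -m creep '[{"dx":-0.3,"dy":-0.9,"dz":0,"rx":0,"ry":0,"rz":-0.35,"jaw":0.5},{"dx":-0.3,"dy":-0.9,"dz":0,"rx":0,"ry":0,"rz":-0.35,"jaw":0.5},{"dx":-0.3,"dy":-0.9,"dz":0,"rx":0,"ry":0,"rz":0,"jaw":0.5},{"dx":-0.2,"dy":-0.6,"dz":0,"rx":0,"ry":0,"rz":0,"jaw":0.5},{"dx":0,"dy":0,"dz":0,"rx":0,"ry":0,"rz":0,"jaw":0.5}]'
python3 - <<'E'
from h import *
im,d=grab('side','s4');cv2.imwrite('pics/s4b.png',cv2.resize(im,(800,600),interpolation=cv2.INTER_CUBIC))
print(manip.state()['ee_pos'])
E
```

```text
t: 9.7
ee_pos: [0.6318, 0.1246, 0.0907]
ee_rot: [[-0.996, -0.089, -0.009], [-0.089, 0.996, -0.002], [0.009, -0.001, -1.0]]
force: [0.5, -0.3, -0.7]
grip_width: 0.0457
t: 10.2
ee_pos: [0.611, -0.0057, 0.2011]
ee_rot: [[-1.0, -0.016, 0.003], [-0.016, 1.0, -0.0], [-0.003, -0.0, -1.0]]
force: [0.2, 0.0, -0.3]
grip_width: 0.0456
t: 10.7
ee_pos: [0.5542, -0.173, 0.2001]
ee_rot: [[-0.998, 0.061, -0.0], [0.061, 0.998, -0.001], [0.0, -0.001, -1.0]]
force: [1.0, -0.1, -0.5]
grip_width: 0.0457
[ 0.55484988 -0.1712808   0.20008498]
```

View pics/s4b.png

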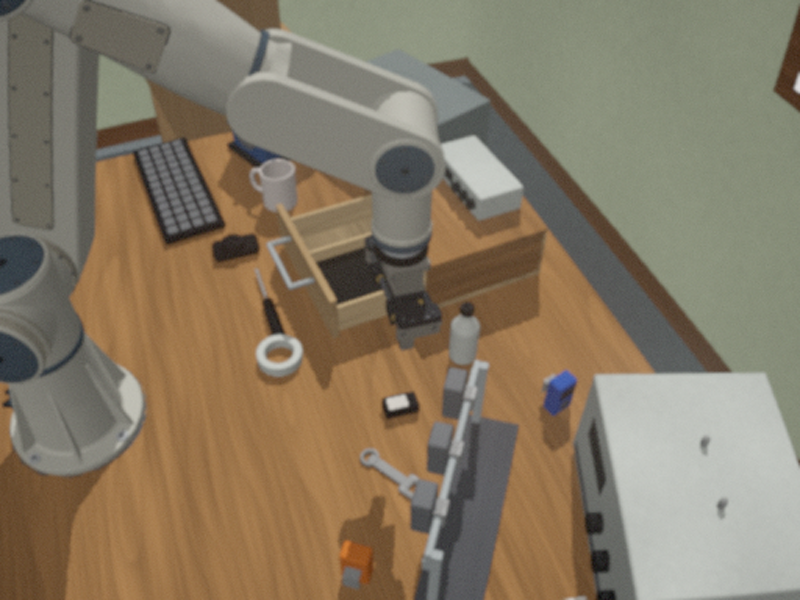

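The near pack is in the bay and the far one hasn't moved. With the hand down at the far pack, the gripper body would come too close to monitor 1, so I'll take monitor 1 first.

```bash
python3 -m creep '[{"dx":0,"dy":0,"dz":0.4,"rx":0,"ry":0,"rz":-1,"jaw":0.76},{"dx":0.24,"dy":-0.5,"dz":0,"rx":0,"ry":0,"rz":-1,"jaw":0.76},{"dx":0.24,"dy":-0.5,"dz":0,"rx":0,"ry":0,"rz":-1,"jaw":0.76},{"dx":0.24,"dy":-0.5,"dz":0,"rx":0,"ry":0,"rz":-1,"jaw":0.76},{"dx":0.24,"dy":-0.5,"dz":0,"rx":0,"ry":0,"rz":-1,"jaw":0.76}]'
python3 -m creep '[{"dx":0,"dy":-0.04,"dz":0,"rx":0,"ry":0,"rz":-0.22,"jaw":0.76},{"dx":0,"dy":0,"dz":0,"rx":0,"ry":0,"rz":0,"jaw":0.76},{"dx":0,"dy":0,"dz":0,"rx":0,"ry":0,"rz":0,"jaw":0.76}]'
python3 - <<'E'
from h import *
im,d=grab('side','s5');a=cv2.resize(im[180:310,200:370],None,fx=4.5,fy=4.5,interpolation=cv2.INTER_CUBIC);cv2.imwrite('pics/s5c.png',a)
s=manip.state();print(s['ee_pos'],np.degrees(np.arctan2(s['ee_rot'][1,1],s['ee_rot'][0,1])))
E
```

```text
t: 11.25
ee_pos: [0.6046, -0.2691, 0.22]
ee_rot: [[-0.834, 0.552, 0.0], [0.552, 0.834, 0.0], [-0.0, 0.001, -1.0]]
force: [0.4, -0.3, -0.1]
grip_width: 0.0697
t: 11.55
ee_pos: [0.6032, -0.2702, 0.2197]
ee_rot: [[-0.824, 0.566, -0.001], [0.566, 0.824, 0.001], [0.001, 0.0, -1.0]]
force: [0.1, 0.3, -0.1]
grip_width: 0.0695
[ 0.60322499 -0.27024326  0.21983921] 55.51790021369632
```

View pics/s5c.png

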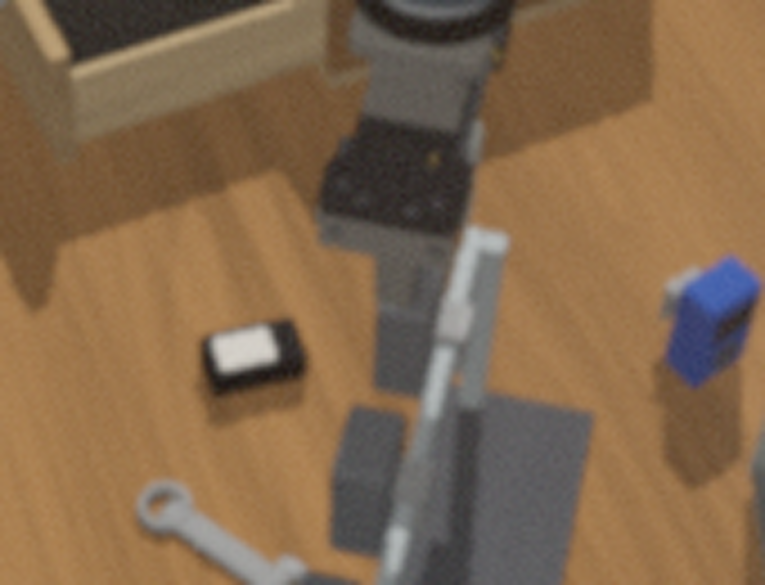

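```bash
python3 -m creep '[{"dx":0.02,"dy":-0.08,"dz":-0.3,"rx":0,"ry":0,"rz":0,"jaw":0.76},{"dx":0,"dy":0,"dz":-0.4,"rx":0,"ry":0,"rz":0,"jaw":0.76},{"dx":0,"dy":0,"dz":-0.4,"rx":0,"ry":0,"rz":0,"jaw":0.76},{"dx":0,"dy":0,"dz":-0.3,"rx":0,"ry":0,"rz":0,"jaw":0.76},{"dx":0,"dy":0,"dz":0,"rx":0,"ry":0,"rz":0,"jaw":0.76}]'
python3 -m creep '[{"dx":0,"dy":0,"dz":0,"rx":0,"ry":0,"rz":0,"jaw":0.2},{"dx":0,"dy":0,"dz":0,"rx":0,"ry":0,"rz":0,"jaw":0.2},{"dx":0,"dy":0,"dz":0,"rx":0,"ry":0,"rz":0,"jaw":0.2},{"dx":0,"dy":0,"dz":0,"rx":0,"ry":0,"rz":0,"jaw":0.2}]'
```

```text
t: 12.1
ee_pos: [0.6028, -0.2747, 0.147]
ee_rot: [[-0.823, 0.568, -0.004], [0.568, 0.823, 0.002], [0.004, -0.001, -1.0]]
force: [-0.6, 0.7, -0.3]
grip_width: 0.0701
t: 12.5
ee_pos: [0.6049, -0.2759, 0.1509]
ee_rot: [[-0.823, 0.568, 0.001], [0.568, 0.823, -0.001], [-0.001, 0.0, -1.0]]
force: [-0.0, 1.5, 2.4]
grip_width: 0.0439
```

```bash
python3 -m creep '[{"dx":0,"dy":0,"dz":0.2,"rx":0,"ry":0,"rz":0,"jaw":0.2},{"dx":0,"dy":0,"dz":0.4,"rx":0,"ry":0,"rz":0,"jaw":0.2},{"dx":0,"dy":0,"dz":0.4,"rx":0,"ry":0,"rz":0,"jaw":0.2},{"dx":0,"dy":0,"dz":0.2,"rx":0,"ry":0,"rz":0,"jaw":0.2},{"dx":0,"dy":0,"dz":0,"rx":0,"ry":0,"rz":0,"jaw":0.2}]'
python3 - <<'E'
from h import *
im,d=grab('side','s6');a=cv2.resize(im[150:310,200:370],None,fx=3.5,fy=3.5,interpolation=cv2.INTER_CUBIC);cv2.imwrite('pics/s6c.png',a)
s=manip.state();print(s['ee_pos'],s['force'],np.degrees(np.arctan2(s['ee_rot'][1,1],s['ee_rot'][0,1])),s['joint_pos'])
E
```

```text
t: 13.0
ee_pos: [0.6052, -0.2761, 0.2119]
ee_rot: [[-0.823, 0.568, 0.003], [0.568, 0.823, -0.001], [-0.003, 0.0, -1.0]]
force: [0.3, -0.3, -1.2]
grip_width: 0.0439
[ 0.60460179 -0.2758321   0.21049226] [ 0.33665412 -0.28773353 -0.22197086] 55.37684727128264 [-4.30259692e-01  4.16898742e-01  1.54738973e+00 -2.56908612e-05
  1.17614740e+00 -1.39675804e+00]
```

View pics/s6c.png

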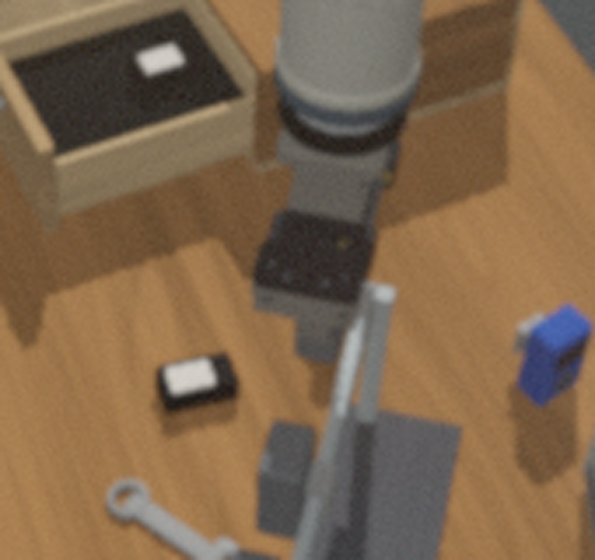

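```bash
python3 -m creep '[{"dx":0.033,"dy":0.7,"dz":0,"rx":0,"ry":0,"rz":0.55,"jaw":0.2},{"dx":0.033,"dy":0.9,"dz":0,"rx":0,"ry":0,"rz":0.55,"jaw":0.2},{"dx":0.033,"dy":0.9,"dz":0,"rx":0,"ry":0,"rz":0.55,"jaw":0.2},{"dx":0.033,"dy":0.9,"dz":0,"rx":0,"ry":0,"rz":0.55,"jaw":0.2},{"dx":0.033,"dy":0.9,"dz":0,"rx":0,"ry":0,"rz":0.55,"jaw":0.2}]'
python3 -m creep '[{"dx":0.033,"dy":0.9,"dz":0,"rx":0,"ry":0,"rz":0.55,"jaw":0.2},{"dx":0.033,"dy":0.9,"dz":0,"rx":0,"ry":0,"rz":0.55,"jaw":0.2},{"dx":0.033,"dy":0.9,"dz":0,"rx":0,"ry":0,"rz":0.55,"jaw":0.2},{"dx":0.033,"dy":0.9,"dz":0,"rx":0,"ry":0,"rz":0.55,"jaw":0.2},{"dx":0.033,"dy":0.9,"dz":0,"rx":0,"ry":0,"rz":0.55,"jaw":0.2}]'
python3 -m creep '[{"dx":0.033,"dy":0.9,"dz":0,"rx":0,"ry":0,"rz":0.55,"jaw":0.2},{"dx":0.033,"dy":0.9,"dz":0,"rx":0,"ry":0,"rz":0.55,"jaw":0.2},{"dx":0,"dy":0.1,"dz":0,"rx":0,"ry":0,"rz":0,"jaw":0.2},{"dx":0,"dy":0,"dz":0,"rx":0,"ry":0,"rz":0,"jaw":0.2},{"dx":0,"dy":0,"dz":0,"rx":0,"ry":0,"rz":0,"jaw":0.2}]'
```

```text
t: 13.55
ee_pos: [0.6117, -0.059, 0.2086]
ee_rot: [[-0.951, 0.309, -0.002], [0.309, 0.951, 0.0], [0.002, -0.0, -1.0]]
force: [1.0, -1.1, -1.8]
grip_width: 0.0438
t: 14.05
ee_pos: [0.62, 0.1659, 0.2086]
ee_rot: [[-1.0, 0.026, -0.002], [0.026, 1.0, -0.001], [0.002, -0.001, -1.0]]
force: [-0.3, -0.6, -0.8]
grip_width: 0.0442
t: 14.55
ee_pos: [0.6237, 0.2581, 0.2089]
ee_rot: [[-0.996, -0.086, -0.001], [-0.086, 0.996, -0.001], [0.002, -0.001, -1.0]]
force: [-0.8, -0.7, -1.4]
grip_width: 0.0437
```

```bash
python3 -m creep '[{"dx":0.02,"dy":0.07,"dz":-0.5,"rx":0,"ry":0,"rz":0,"jaw":0.2},{"dx":0,"dy":0,"dz":-0.7,"rx":0,"ry":0,"rz":0,"jaw":0.2},{"dx":0,"dy":0,"dz":-0.7,"rx":0,"ry":0,"rz":0,"jaw":0.2},{"dx":0,"dy":0,"dz":-0.6,"rx":0,"ry":0,"rz":0,"jaw":0.2},{"dx":0,"dy":0,"dz":-0.3,"rx":0,"ry":0,"rz":0,"jaw":0.2}]'
python3 -m creep '[{"dx":0,"dy":0,"dz":-0.1,"rx":0,"ry":0,"rz":0,"jaw":0.2},{"dx":0,"dy":0,"dz":0,"rx":0,"ry":0,"rz":0,"jaw":0.2}]'
```

```text
t: 15.05
ee_pos: [0.6237, 0.2602, 0.067]
ee_rot: [[-0.996, -0.084, -0.004], [-0.084, 0.996, -0.002], [0.004, -0.002, -1.0]]
force: [-0.9, 0.3, -1.9]
grip_width: 0.044
t: 15.25
ee_pos: [0.6255, 0.2621, 0.0651]
ee_rot: [[-0.996, -0.086, -0.0], [-0.086, 0.996, -0.0], [0.0, -0.0, -1.0]]
force: [0.0, -0.1, -0.8]
grip_width: 0.0439
```

Run:
```python
from h import *
im,d=grab('side','s7');a=cv2.resize(im[80:230,170:370],None,fx=4,fy=4,interpolation=cv2.INTER_CUBIC);cv2.imwrite('pics/s7c.png',a)
```

```text
(no output)
```

View pics/s7c.png

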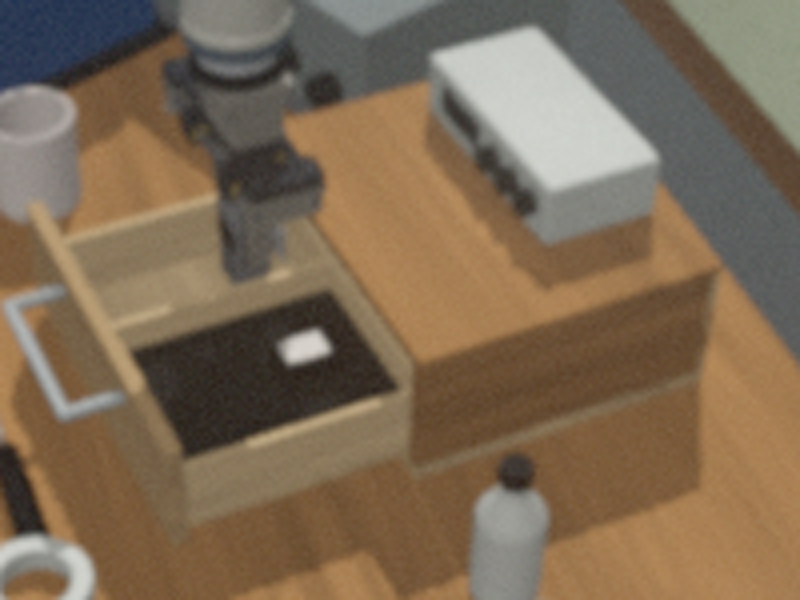

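The gripper is inside the narrow bay with wall clearance. Touching down gently.

```bash
python3 -m creep '[{"dx":0,"dy":0,"dz":-0.08,"rx":0,"ry":0,"rz":0,"jaw":0.2},{"dx":0,"dy":0,"dz":-0.06,"rx":0,"ry":0,"rz":0,"jaw":0.2},{"dx":0,"dy":0,"dz":0,"rx":0,"ry":0,"rz":0,"jaw":0.2}]'
```

```text
t: 15.6
ee_pos: [0.6252, 0.2629, 0.0582]
ee_rot: [[-0.996, -0.087, 0.0], [-0.087, 0.996, 0.0], [-0.0, 0.0, -1.0]]
force: [-0.7, -0.8, -1.2]
grip_width: 0.0445
```

```bash
python3 -m creep '[{"dx":0,"dy":0,"dz":-0.03,"rx":0,"ry":0,"rz":0,"jaw":0.2},{"dx":0,"dy":0,"dz":0,"rx":0,"ry":0,"rz":0,"jaw":0.2}]'
```

```text
t: 15.8
ee_pos: [0.6251, 0.2628, 0.0564]
ee_rot: [[-0.996, -0.087, 0.0], [-0.087, 0.996, -0.0], [-0.0, -0.0, -1.0]]
force: [0.7, -0.6, -1.2]
grip_width: 0.0439
```

```bash
python3 -m creep '[{"dx":0,"dy":0,"dz":-0.03,"rx":0,"ry":0,"rz":0,"jaw":0.2},{"dx":0,"dy":0,"dz":0,"rx":0,"ry":0,"rz":0,"jaw":0.2}]'
```

```text
t: 16.0
ee_pos: [0.6262, 0.2629, 0.0562]
ee_rot: [[-0.996, -0.087, 0.002], [-0.087, 0.996, 0.0], [-0.002, 0.0, -1.0]]
force: [-0.8, -1.2, 6.8]
grip_width: 0.0443
```

```bash
python3 -m creep '[{"dx":0,"dy":0,"dz":-0.03,"rx":0,"ry":0,"rz":0,"jaw":0.2},{"dx":0,"dy":0,"dz":0,"rx":0,"ry":0,"rz":0,"jaw":0.2}]'
```

```text
t: 16.2
ee_pos: [0.6274, 0.2631, 0.0562]
ee_rot: [[-0.996, -0.087, 0.004], [-0.087, 0.996, 0.001], [-0.004, 0.0, -1.0]]
force: [-0.6, -2.5, 15.3]
grip_width: 0.0437
```

Contact at TCP z 0.056, as predicted. Unloading, releasing and rising.

```bash
python3 -m creep '[{"dx":0,"dy":0,"dz":0.05,"rx":0,"ry":0,"rz":0,"jaw":0.2},{"dx":0,"dy":0,"dz":0,"rx":0,"ry":0,"rz":0,"jaw":0.61},{"dx":0,"dy":0,"dz":0,"rx":0,"ry":0,"rz":0,"jaw":0.61},{"dx":0,"dy":0,"dz":0,"rx":0,"ry":0,"rz":0,"jaw":0.61},{"dx":0,"dy":0,"dz":0,"rx":0,"ry":0,"rz":0,"jaw":0.61}]'
python3 -m creep '[{"dx":0,"dy":0,"dz":0.3,"rx":0,"ry":0,"rz":0,"jaw":0.61},{"dx":0,"dy":0,"dz":0.5,"rx":0,"ry":0,"rz":0,"jaw":0.61},{"dx":0,"dy":0,"dz":0.8,"rx":0,"ry":0,"rz":0,"jaw":0.61},{"dx":0,"dy":0,"dz":0.8,"rx":0,"ry":0,"rz":0,"jaw":0.61},{"dx":0,"dy":0,"dz":0.5,"rx":0,"ry":0,"rz":0,"jaw":0.61}]'
python3 - <<'E'
from h import *
im,d=grab('side','s8');a=cv2.resize(im[80:230,170:370],None,fx=4,fy=4,interpolation=cv2.INTER_CUBIC);cv2.imwrite('pics/s8c.png',a)
W=cloud('side',d);z=W[...,2]
m=(z>.088)&(z<.102)&(W[...,0]>.5)&(W[...,0]<.66)&(W[...,1]>.2)&(W[...,1]<.32)
P=W[m];print(m.sum(),P.mean(0),cv2.minAreaRect(P[:,:2].astype(np.float32)*1000))
E
```

```text
t: 16.7
ee_pos: [0.625, 0.2627, 0.0555]
ee_rot: [[-0.996, -0.087, -0.001], [-0.087, 0.996, -0.0], [0.001, -0.0, -1.0]]
force: [-0.1, 0.4, -1.1]
grip_width: 0.0563
t: 17.2
ee_pos: [0.6263, 0.2632, 0.2054]
ee_rot: [[-0.996, -0.087, 0.004], [-0.087, 0.996, 0.002], [-0.004, 0.001, -1.0]]
force: [1.1, 0.4, 0.4]
grip_width: 0.0561
101 [0.62642475 0.25764323 0.09542161] ((626.6304931640625, 262.155517578125), (30.17397689819336, 48.960628509521484), 6.326030731201172)
```

View pics/s8c.png

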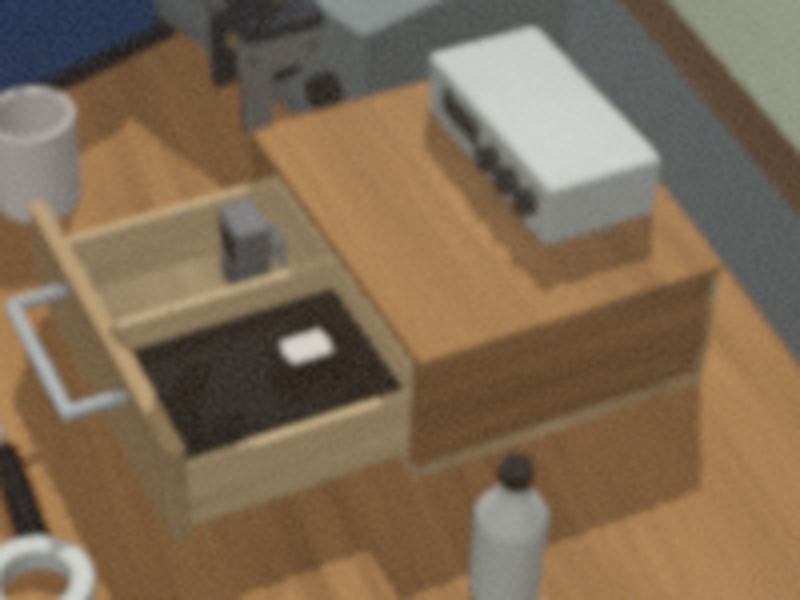

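Monitor 1 stands at (0.627,0.262) with its top at 0.095. Next, the far pack.

```bash
python3 -m creep '[{"dx":-0.138,"dy":-0.864,"dz":0,"rx":0,"ry":0,"rz":-0.142,"jaw":0.5},{"dx":-0.138,"dy":-0.864,"dz":0,"rx":0,"ry":0,"rz":-0.142,"jaw":0.5},{"dx":-0.138,"dy":-0.864,"dz":0,"rx":0,"ry":0,"rz":-0.142,"jaw":0.5},{"dx":-0.138,"dy":-0.864,"dz":0,"rx":0,"ry":0,"rz":-0.142,"jaw":0.5},{"dx":-0.138,"dy":-0.864,"dz":0,"rx":0,"ry":0,"rz":-0.142,"jaw":0.5}]'
python3 -m creep '[{"dx":-0.138,"dy":-0.864,"dz":0,"rx":0,"ry":0,"rz":-0.142,"jaw":0.5},{"dx":-0.138,"dy":-0.864,"dz":0,"rx":0,"ry":0,"rz":-0.142,"jaw":0.5},{"dx":-0.138,"dy":-0.864,"dz":0,"rx":0,"ry":0,"rz":-0.142,"jaw":0.5},{"dx":-0.138,"dy":-0.864,"dz":0,"rx":0,"ry":0,"rz":-0.142,"jaw":0.5},{"dx":-0.138,"dy":-0.864,"dz":0,"rx":0,"ry":0,"rz":-0.142,"jaw":0.5}]'
python3 -m creep '[{"dx":0,"dy":0,"dz":0,"rx":0,"ry":0,"rz":0,"jaw":0.5}]'
python3 - <<'E'
from h import *
im,d=grab('side','s9');a=cv2.resize(im[180:310,200:370],None,fx=4.5,fy=4.5,interpolation=cv2.INTER_CUBIC);cv2.imwrite('pics/s9c.png',a)
s=manip.state();print(s['ee_pos'],np.degrees(np.arctan2(s['ee_rot'][1,1],s['ee_rot'][0,1])))
W=cloud('side',d);z=W[...,2]
m=(z>.017)&(z<.028)&(W[...,0]>.5)&(W[...,0]<.62)&(W[...,1]>-.25)&(W[...,1]<-.12)
P=W[m];print(m.sum(),P.mean(0),cv2.minAreaRect(P[:,:2].astype(np.float32)*1000))
E
```

```text
t: 17.75
ee_pos: [0.5902, 0.0453, 0.2018]
ee_rot: [[-1.0, -0.012, 0.001], [-0.012, 1.0, 0.0], [-0.001, 0.0, -1.0]]
force: [0.6, -0.2, -0.5]
grip_width: 0.0462
t: 18.25
ee_pos: [0.5558, -0.171, 0.2019]
ee_rot: [[-0.998, 0.062, 0.001], [0.062, 0.998, -0.0], [-0.001, -0.0, -1.0]]
force: [0.9, 0.6, 1.1]
grip_width: 0.0461
t: 18.35
ee_pos: [0.5554, -0.1736, 0.2018]
ee_rot: [[-0.998, 0.066, 0.001], [0.066, 0.998, -0.002], [-0.001, -0.002, -1.0]]
force: [0.6, 0.2, 1.1]
grip_width: 0.0456
[ 0.5557946  -0.17136099  0.20160901] 86.24324645866402
241 [ 0.55723359 -0.17364062  0.02230548] ((557.8656616210938, -172.22532653808594), (37.078460693359375, 60.42239761352539), 84.57386016845703)
```

View pics/s9c.png

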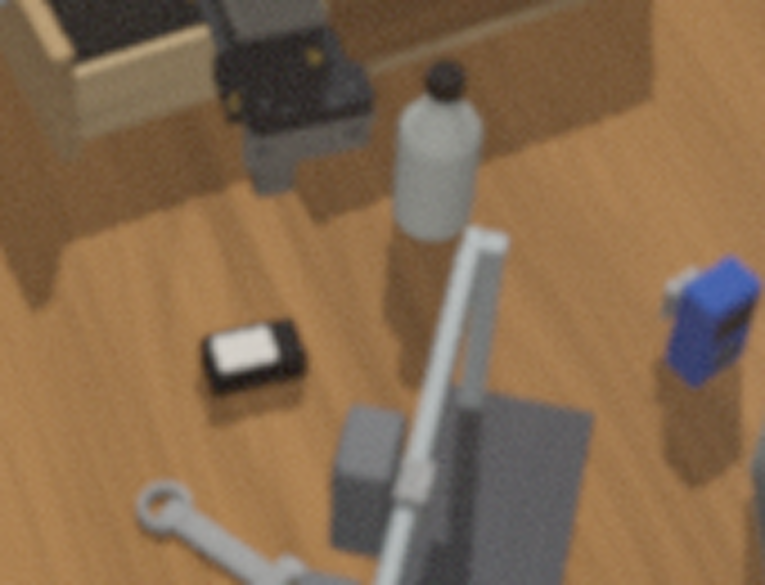

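```bash
python3 -m creep '[{"dx":0.02,"dy":0,"dz":-0.8,"rx":0,"ry":0,"rz":0,"jaw":0.5},{"dx":0,"dy":0,"dz":-0.9,"rx":0,"ry":0,"rz":0,"jaw":0.5},{"dx":0,"dy":0,"dz":-0.9,"rx":0,"ry":0,"rz":0,"jaw":0.5},{"dx":0,"dy":0,"dz":-0.8,"rx":0,"ry":0,"rz":0,"jaw":0.5},{"dx":0,"dy":0,"dz":0,"rx":0,"ry":0,"rz":0,"jaw":0.5}]'
python3 -m creep '[{"dx":0,"dy":0,"dz":0,"rx":0,"ry":0,"rz":0,"jaw":0.5}]'
```

```text
t: 18.9
ee_pos: [0.5537, -0.1667, 0.0266]
ee_rot: [[-0.998, 0.061, -0.008], [0.061, 0.998, 0.003], [0.008, 0.002, -1.0]]
force: [-0.6, -0.8, -1.2]
grip_width: 0.046
t: 19.0
ee_pos: [0.5574, -0.1682, 0.0314]
ee_rot: [[-0.998, 0.061, -0.001], [0.061, 0.998, 0.0], [0.001, 0.0, -1.0]]
force: [0.7, 0.7, -0.6]
grip_width: 0.0458
```

```bash
python3 -m creep '[{"dx":0,"dy":-0.04,"dz":-0.5,"rx":0,"ry":0,"rz":0,"jaw":0.5},{"dx":0,"dy":0,"dz":0,"rx":0,"ry":0,"rz":0,"jaw":0.5},{"dx":0,"dy":0,"dz":0,"rx":0,"ry":0,"rz":0,"jaw":0.5}]'
python3 -m creep '[{"dx":0,"dy":0,"dz":0,"rx":0,"ry":0,"rz":0,"jaw":0},{"dx":0,"dy":0,"dz":0,"rx":0,"ry":0,"rz":0,"jaw":0},{"dx":0,"dy":0,"dz":0,"rx":0,"ry":0,"rz":0,"jaw":0},{"dx":0,"dy":0,"dz":0,"rx":0,"ry":0,"rz":0,"jaw":0}]'
```

```text
t: 19.3
ee_pos: [0.5583, -0.1713, 0.008]
ee_rot: [[-0.998, 0.062, 0.002], [0.062, 0.998, -0.001], [-0.002, -0.0, -1.0]]
force: [-0.4, 0.6, 1.4]
grip_width: 0.0459
t: 19.7
ee_pos: [0.5583, -0.1714, 0.0076]
ee_rot: [[-0.998, 0.062, 0.002], [0.062, 0.998, -0.0], [-0.002, -0.0, -1.0]]
force: [-1.7, 1.9, 9.3]
grip_width: 0.0338
```

```bash
python3 -m creep '[{"dx":0,"dy":0,"dz":0.5,"rx":0,"ry":0,"rz":0,"jaw":0},{"dx":0,"dy":0,"dz":0.9,"rx":0,"ry":0,"rz":0,"jaw":0},{"dx":0,"dy":0,"dz":0.9,"rx":0,"ry":0,"rz":0,"jaw":0},{"dx":0,"dy":0,"dz":0.9,"rx":0,"ry":0,"rz":0,"jaw":0},{"dx":0,"dy":0.4,"dz":0.1,"rx":0,"ry":0,"rz":0.2,"jaw":0}]'
python3 -m creep '[{"dx":0,"dy":0.9,"dz":0,"rx":0,"ry":0,"rz":0.2,"jaw":0},{"dx":0,"dy":0.9,"dz":0,"rx":0,"ry":0,"rz":0.2,"jaw":0},{"dx":0,"dy":0.9,"dz":0,"rx":0,"ry":0,"rz":0.2,"jaw":0},{"dx":0,"dy":0.9,"dz":0,"rx":0,"ry":0,"rz":0.2,"jaw":0},{"dx":0,"dy":0.9,"dz":0,"rx":0,"ry":0,"rz":0.2,"jaw":0}]'
python3 -m creep '[{"dx":0,"dy":0.88,"dz":0,"rx":0,"ry":0,"rz":0.2,"jaw":0},{"dx":0,"dy":0,"dz":0,"rx":0,"ry":0,"rz":0,"jaw":0},{"dx":0,"dy":0,"dz":0,"rx":0,"ry":0,"rz":0,"jaw":0}]'
```

```text
t: 20.2
ee_pos: [0.5606, -0.1534, 0.1776]
ee_rot: [[-0.999, 0.042, 0.01], [0.042, 0.999, -0.003], [-0.01, -0.003, -1.0]]
force: [0.4, -0.1, -1.3]
grip_width: 0.0334
t: 20.7
ee_pos: [0.5569, 0.0755, 0.1717]
ee_rot: [[-0.998, -0.064, 0.001], [-0.064, 0.998, 0.0], [-0.001, 0.0, -1.0]]
force: [0.2, -0.1, -0.3]
grip_width: 0.0338
t: 21.0
ee_pos: [0.557, 0.1185, 0.1713]
ee_rot: [[-0.996, -0.087, 0.0], [-0.087, 0.996, -0.0], [-0.0, -0.0, -1.0]]
force: [-0.1, -0.4, -1.8]
grip_width: 0.0342
```

```bash
python3 -m creep '[{"dx":0,"dy":0,"dz":-0.6,"rx":0,"ry":0,"rz":0,"jaw":0},{"dx":0,"dy":0,"dz":-0.7,"rx":0,"ry":0,"rz":0,"jaw":0},{"dx":0,"dy":0,"dz":-0.6,"rx":0,"ry":0,"rz":0,"jaw":0},{"dx":0,"dy":0,"dz":-0.3,"rx":0,"ry":0,"rz":0,"jaw":0},{"dx":0,"dy":0,"dz":-0.05,"rx":0,"ry":0,"rz":0,"jaw":0}]'
python3 -m creep '[{"dx":0,"dy":0,"dz":0,"rx":0,"ry":0,"rz":0,"jaw":0},{"dx":0,"dy":0,"dz":0,"rx":0,"ry":0,"rz":0,"jaw":0}]'
```

```text
t: 21.5
ee_pos: [0.5568, 0.1164, 0.0574]
ee_rot: [[-0.997, -0.083, -0.002], [-0.083, 0.997, -0.001], [0.002, -0.001, -1.0]]
force: [0.1, -0.5, -0.5]
grip_width: 0.0335
t: 21.7
ee_pos: [0.5579, 0.1175, 0.0594]
ee_rot: [[-0.996, -0.084, 0.001], [-0.084, 0.996, 0.0], [-0.001, 0.0, -1.0]]
force: [-0.2, -0.7, -0.2]
grip_width: 0.0337
```

```bash
python3 -m creep '[{"dx":0,"dy":0,"dz":-0.04,"rx":0,"ry":0,"rz":0,"jaw":0},{"dx":0,"dy":0,"dz":0,"rx":0,"ry":0,"rz":0,"jaw":0.5},{"dx":0,"dy":0,"dz":0,"rx":0,"ry":0,"rz":0,"jaw":0.5},{"dx":0,"dy":0,"dz":0,"rx":0,"ry":0,"rz":0,"jaw":0.5},{"dx":0,"dy":0,"dz":0.6,"rx":0,"ry":0,"rz":0,"jaw":0.5}]'
python3 -m creep '[{"dx":0,"dy":0,"dz":0.9,"rx":0,"ry":0,"rz":0,"jaw":0.5},{"dx":0,"dy":0,"dz":0.9,"rx":0,"ry":0,"rz":0,"jaw":0.5},{"dx":0,"dy":0,"dz":0.9,"rx":0,"ry":0,"rz":0,"jaw":0.5},{"dx":-0.018,"dy":-0.5,"dz":0.1,"rx":0,"ry":0,"rz":-0.552,"jaw":0.5},{"dx":-0.018,"dy":-0.8,"dz":0,"rx":0,"ry":0,"rz":-0.552,"jaw":0.5}]'
python3 -m creep '[{"dx":-0.018,"dy":-0.8,"dz":0,"rx":0,"ry":0,"rz":-0.552,"jaw":0.76},{"dx":-0.018,"dy":-0.8,"dz":0,"rx":0,"ry":0,"rz":-0.552,"jaw":0.76},{"dx":-0.018,"dy":-0.8,"dz":0,"rx":0,"ry":0,"rz":-0.552,"jaw":0.76},{"dx":-0.018,"dy":-0.8,"dz":0,"rx":0,"ry":0,"rz":-0.552,"jaw":0.76},{"dx":-0.018,"dy":-0.8,"dz":0,"rx":0,"ry":0,"rz":-0.552,"jaw":0.76}]'
python3 - <<'E'
from h import *
im,d=grab('side','s10');a=cv2.resize(im[80:320,170:370],None,fx=2.5,fy=2.5,interpolation=cv2.INTER_CUBIC);cv2.imwrite('pics/s10c.png',a)
s=manip.state();print(s['ee_pos'],np.degrees(np.arctan2(s['ee_rot'][1,1],s['ee_rot'][0,1])))
W=cloud('side',d)
for n,lo,hi,x0,x1,y0,y1 in[('packs',.065,.08,.5,.68,.05,.19),('mons',.18,.2,.45,.62,-.5,-.3)]:
    z=W[...,2];m=(z>lo)&(z<hi)&(W[...,0]>x0)&(W[...,0]<x1)&(W[...,1]>y0)&(W[...,1]<y1)
    k,l,st,c=cv2.connectedComponentsWithStats(m.astype(np.uint8))
    for i in range(1,k):
        if st[i,4]>40: P=W[l==i];print(n,st[i,4],P.mean(0).round(4),cv2.minAreaRect(P[:,:2].astype(np.float32)*1000))
E
```

```text
t: 22.2
ee_pos: [0.5547, 0.1173, 0.0838]
ee_rot: [[-0.996, -0.085, -0.006], [-0.085, 0.996, -0.001], [0.006, -0.001, -1.0]]
force: [1.1, -0.4, -0.2]
grip_width: 0.0463
t: 22.7
ee_pos: [0.5567, 0.0537, 0.229]
ee_rot: [[-1.0, 0.03, 0.005], [0.03, 1.0, 0.001], [-0.005, 0.001, -1.0]]
force: [0.6, 0.5, 0.4]
grip_width: 0.0461
t: 23.2
ee_pos: [0.5506, -0.1488, 0.2266]
ee_rot: [[-0.949, 0.317, 0.0], [0.317, 0.949, -0.0], [-0.0, 0.0, -1.0]]
force: [0.7, 0.3, 0.5]
grip_width: 0.0696
[ 0.55060119 -0.15380095  0.22662615] 71.27841150841472
packs 185 [0.5567 0.1137 0.0724] ((557.9564208984375, 115.70382690429688), (62.619911193847656, 41.5057487487793), 11.800520896911621)
mons 249 [ 0.5469 -0.3636  0.1897] ((548.0909423828125, -360.767822265625), (44.42518615722656, 30.797182083129883), 54.89512252807617)
mons 289 [ 0.492  -0.4434  0.1897] ((493.10198974609375, -440.90667724609375), (44.525596618652344, 30.640104293823242), 55.72114562988281)
```

View pics/s10c.png

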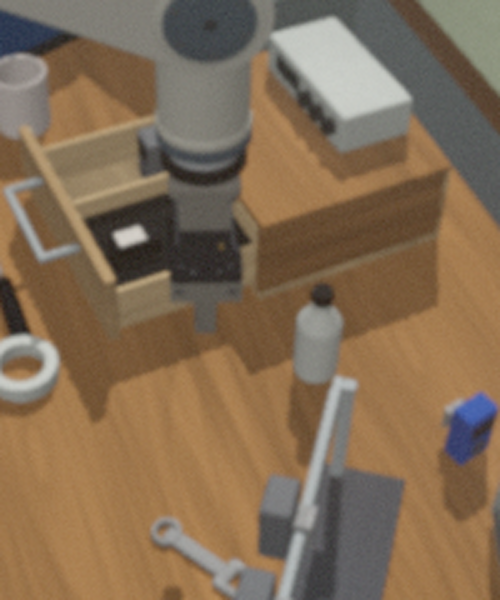

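```bash
python3 -m creep '[{"dx":-0.018,"dy":-0.8,"dz":0,"rx":0,"ry":0,"rz":-0.52,"jaw":0.76},{"dx":-0.018,"dy":-0.8,"dz":0,"rx":0,"ry":0,"rz":-0.52,"jaw":0.76},{"dx":-0.018,"dy":-0.8,"dz":0,"rx":0,"ry":0,"rz":-0.52,"jaw":0.76},{"dx":-0.018,"dy":-0.8,"dz":0,"rx":0,"ry":0,"rz":-0.52,"jaw":0.76},{"dx":-0.018,"dy":-0.8,"dz":0,"rx":0,"ry":0,"rz":-0.52,"jaw":0.76}]'
python3 -m creep '[{"dx":0,"dy":0,"dz":0,"rx":0,"ry":0,"rz":0,"jaw":0.76},{"dx":0,"dy":0,"dz":0,"rx":0,"ry":0,"rz":0,"jaw":0.76}]'
```

```text
t: 23.75
ee_pos: [0.5462, -0.3486, 0.2265]
ee_rot: [[-0.829, 0.56, 0.0], [0.56, 0.829, 0.0], [-0.0, 0.0, -1.0]]
force: [0.2, -0.0, -0.7]
grip_width: 0.0699
t: 23.95
ee_pos: [0.5461, -0.3474, 0.226]
ee_rot: [[-0.829, 0.559, -0.0], [0.559, 0.829, 0.001], [0.001, 0.0, -1.0]]
force: [-0.1, 1.2, -0.3]
grip_width: 0.0698
```

```bash
python3 -m creep '[{"dx":0.01,"dy":-0.21,"dz":0,"rx":0,"ry":0,"rz":-0.1,"jaw":0.76},{"dx":0,"dy":0,"dz":-0.3,"rx":0,"ry":0,"rz":0,"jaw":0.76},{"dx":0,"dy":0,"dz":-0.5,"rx":0,"ry":0,"rz":0,"jaw":0.76},{"dx":0,"dy":0,"dz":-0.5,"rx":0,"ry":0,"rz":0,"jaw":0.76},{"dx":0,"dy":0,"dz":-0.22,"rx":0,"ry":0,"rz":0,"jaw":0.76}]'
python3 -m creep '[{"dx":0,"dy":0,"dz":0,"rx":0,"ry":0,"rz":0,"jaw":0.76},{"dx":0,"dy":0,"dz":0,"rx":0,"ry":0,"rz":0,"jaw":0.76}]'
```

```text
t: 24.45
ee_pos: [0.5456, -0.3559, 0.1472]
ee_rot: [[-0.825, 0.566, -0.003], [0.566, 0.825, 0.002], [0.004, 0.0, -1.0]]
force: [-0.6, 0.8, -0.2]
grip_width: 0.0697
t: 24.65
ee_pos: [0.5473, -0.3575, 0.1508]
ee_rot: [[-0.824, 0.566, 0.0], [0.566, 0.824, -0.0], [-0.0, 0.0, -1.0]]
force: [-0.4, 0.0, -0.0]
grip_width: 0.0698
```

```bash
python3 -m creep '[{"dx":0,"dy":0,"dz":0,"rx":0,"ry":0,"rz":0,"jaw":0.2},{"dx":0,"dy":0,"dz":0,"rx":0,"ry":0,"rz":0,"jaw":0.2},{"dx":0,"dy":0,"dz":0,"rx":0,"ry":0,"rz":0,"jaw":0.2},{"dx":0,"dy":0,"dz":0,"rx":0,"ry":0,"rz":0,"jaw":0.2}]'
```

```text
t: 25.05
ee_pos: [0.5471, -0.358, 0.1511]
ee_rot: [[-0.824, 0.567, 0.001], [0.567, 0.824, -0.001], [-0.001, -0.0, -1.0]]
force: [-1.2, -0.2, 2.3]
grip_width: 0.0439
```

```bash
python3 -m creep '[{"dx":0,"dy":0,"dz":0.2,"rx":0,"ry":0,"rz":0,"jaw":0.2},{"dx":0,"dy":0,"dz":0.4,"rx":0,"ry":0,"rz":0,"jaw":0.2},{"dx":0,"dy":0,"dz":0.4,"rx":0,"ry":0,"rz":0,"jaw":0.2},{"dx":0,"dy":0,"dz":0.2,"rx":0,"ry":0,"rz":0,"jaw":0.2},{"dx":0,"dy":0,"dz":0,"rx":0,"ry":0,"rz":0,"jaw":0.2}]'
python3 -m creep '[{"dx":0.036,"dy":0.5,"dz":0,"rx":0,"ry":0,"rz":0.506,"jaw":0.2},{"dx":0.036,"dy":0.9,"dz":0,"rx":0,"ry":0,"rz":0.506,"jaw":0.2},{"dx":0.036,"dy":0.93,"dz":0,"rx":0,"ry":0,"rz":0.506,"jaw":0.2},{"dx":0.036,"dy":0.93,"dz":0,"rx":0,"ry":0,"rz":0.506,"jaw":0.2},{"dx":0.036,"dy":0.93,"dz":0,"rx":0,"ry":0,"rz":0.506,"jaw":0.2}]'
python3 -m creep '[{"dx":0.036,"dy":0.93,"dz":0,"rx":0,"ry":0,"rz":0.506,"jaw":0.2},{"dx":0.036,"dy":0.93,"dz":0,"rx":0,"ry":0,"rz":0.506,"jaw":0.2},{"dx":0.036,"dy":0.93,"dz":0,"rx":0,"ry":0,"rz":0.506,"jaw":0.2},{"dx":0.036,"dy":0.93,"dz":0,"rx":0,"ry":0,"rz":0.506,"jaw":0.2},{"dx":0.036,"dy":0.93,"dz":0,"rx":0,"ry":0,"rz":0.506,"jaw":0.2}]'
```

```text
t: 25.55
ee_pos: [0.5477, -0.3582, 0.2122]
ee_rot: [[-0.824, 0.567, 0.002], [0.567, 0.824, -0.002], [-0.003, 0.0, -1.0]]
force: [-0.7, 0.4, -1.5]
grip_width: 0.044
t: 26.05
ee_pos: [0.555, -0.1464, 0.2094]
ee_rot: [[-0.944, 0.33, -0.001], [0.33, 0.944, 0.0], [0.001, 0.0, -1.0]]
force: [0.2, -0.1, -1.6]
grip_width: 0.0434
t: 26.55
ee_pos: [0.5641, 0.0861, 0.2095]
ee_rot: [[-0.998, 0.071, -0.001], [0.071, 0.998, -0.0], [0.001, -0.0, -1.0]]
force: [0.9, -0.7, -1.0]
grip_width: 0.0439
```

```bash
python3 -m creep '[{"dx":0.036,"dy":0.93,"dz":0,"rx":0,"ry":0,"rz":0.506,"jaw":0.2},{"dx":0.036,"dy":0.93,"dz":0,"rx":0,"ry":0,"rz":0.506,"jaw":0.2},{"dx":0.036,"dy":0.7,"dz":0,"rx":0,"ry":0,"rz":0.506,"jaw":0.2},{"dx":0,"dy":0.3,"dz":0,"rx":0,"ry":0,"rz":0,"jaw":0.2},{"dx":0,"dy":0,"dz":0,"rx":0,"ry":0,"rz":0,"jaw":0.2}]'; python3 -m creep '[{"dx":0,"dy":0,"dz":0,"rx":0,"ry":0,"rz":0,"jaw":0.2}]'
```

```text
t: 27.05
ee_pos: [0.5696, 0.2288, 0.2094]
ee_rot: [[-0.996, -0.088, -0.001], [-0.088, 0.996, -0.0], [0.001, -0.0, -1.0]]
force: [-0.2, 0.4, -1.8]
grip_width: 0.0436
t: 27.15
ee_pos: [0.5698, 0.2264, 0.2097]
ee_rot: [[-0.996, -0.086, -0.001], [-0.086, 0.996, -0.001], [0.001, -0.001, -1.0]]
force: [1.6, -0.5, -0.6]
grip_width: 0.0435
```

```bash
python3 -m creep '[{"dx":0.02,"dy":0.4,"dz":0,"rx":0,"ry":0,"rz":0,"jaw":0.2},{"dx":0,"dy":0.23,"dz":0,"rx":0,"ry":0,"rz":0,"jaw":0.2},{"dx":0,"dy":0,"dz":0,"rx":0,"ry":0,"rz":0,"jaw":0.2},{"dx":0,"dy":0,"dz":0,"rx":0,"ry":0,"rz":0,"jaw":0.2}]'
```

```text
t: 27.55
ee_pos: [0.5712, 0.2586, 0.2103]
ee_rot: [[-0.996, -0.086, -0.0], [-0.086, 0.996, -0.0], [0.0, -0.0, -1.0]]
force: [0.2, -0.1, -1.0]
grip_width: 0.0437
```

```bash
python3 -m creep '[{"dx":0,"dy":0,"dz":-0.5,"rx":0,"ry":0,"rz":0,"jaw":0.2},{"dx":0,"dy":0,"dz":-0.7,"rx":0,"ry":0,"rz":0,"jaw":0.2},{"dx":0,"dy":0,"dz":-0.7,"rx":0,"ry":0,"rz":0,"jaw":0.2},{"dx":0,"dy":0,"dz":-0.6,"rx":0,"ry":0,"rz":0,"jaw":0.2},{"dx":0,"dy":0,"dz":-0.4,"rx":0,"ry":0,"rz":0,"jaw":0.2}]'
python3 -m creep '[{"dx":0,"dy":0,"dz":0,"rx":0,"ry":0,"rz":0,"jaw":0.2},{"dx":0,"dy":0,"dz":0,"rx":0,"ry":0,"rz":0,"jaw":0.2}]'
```

```text
t: 28.05
ee_pos: [0.5703, 0.2576, 0.0632]
ee_rot: [[-0.996, -0.086, -0.002], [-0.086, 0.996, -0.001], [0.002, -0.001, -1.0]]
force: [0.5, -0.6, -1.4]
grip_width: 0.0438
t: 28.25
ee_pos: [0.5715, 0.2584, 0.0657]
ee_rot: [[-0.996, -0.086, -0.0], [-0.086, 0.996, -0.0], [0.0, -0.0, -1.0]]
force: [0.1, -0.2, -1.1]
grip_width: 0.0438
```

```bash
python3 -m creep '[{"dx":0,"dy":0,"dz":-0.1,"rx":0,"ry":0,"rz":0,"jaw":0.2},{"dx":0,"dy":0,"dz":-0.08,"rx":0,"ry":0,"rz":0,"jaw":0.2},{"dx":0,"dy":0,"dz":-0.02,"rx":0,"ry":0,"rz":0,"jaw":0.2},{"dx":0,"dy":0,"dz":0,"rx":0,"ry":0,"rz":0,"jaw":0.2}]'
```

```text
t: 28.65
ee_pos: [0.572, 0.259, 0.0565]
ee_rot: [[-0.996, -0.086, 0.002], [-0.086, 0.996, 0.0], [-0.002, 0.0, -1.0]]
force: [0.4, -1.5, 4.5]
grip_width: 0.0442
```

Touching (4.5 N). Releasing, rising and checking.

```bash
python3 -m creep '[{"dx":0,"dy":0,"dz":0.01,"rx":0,"ry":0,"rz":0,"jaw":0.61},{"dx":0,"dy":0,"dz":0,"rx":0,"ry":0,"rz":0,"jaw":0.61},{"dx":0,"dy":0,"dz":0,"rx":0,"ry":0,"rz":0,"jaw":0.61},{"dx":0,"dy":0,"dz":0.3,"rx":0,"ry":0,"rz":0,"jaw":0.61},{"dx":0,"dy":0,"dz":0.5,"rx":0,"ry":0,"rz":0,"jaw":0.61}]'
python3 -m creep '[{"dx":0,"dy":0,"dz":0.8,"rx":0,"ry":0,"rz":0,"jaw":0.61},{"dx":0,"dy":0,"dz":0.8,"rx":0,"ry":0,"rz":0,"jaw":0.61},{"dx":0,"dy":0,"dz":0.9,"rx":0,"ry":0,"rz":0,"jaw":0.61},{"dx":-0.1,"dy":-0.5,"dz":0.1,"rx":0,"ry":0,"rz":-0.45,"jaw":0.61},{"dx":-0.1,"dy":-0.8,"dz":0,"rx":0,"ry":0,"rz":-0.45,"jaw":0.61}]'
python3 - <<'E'
from h import *
im,d=grab('side','s11');a=cv2.resize(im[80:230,170:370],None,fx=4,fy=4,interpolation=cv2.INTER_CUBIC);cv2.imwrite('pics/s11c.png',a)
s=manip.state();print(s['ee_pos'],np.degrees(np.arctan2(s['ee_rot'][1,1],s['ee_rot'][0,1])))
E
```

```text
t: 29.15
ee_pos: [0.5702, 0.2583, 0.0955]
ee_rot: [[-0.996, -0.086, -0.003], [-0.086, 0.996, -0.001], [0.003, -0.001, -1.0]]
force: [-0.5, -0.3, 0.4]
grip_width: 0.056
t: 29.65
ee_pos: [0.5625, 0.195, 0.2294]
ee_rot: [[-1.0, 0.007, 0.005], [0.007, 1.0, 0.002], [-0.005, 0.002, -1.0]]
force: [0.1, -0.2, -1.0]
grip_width: 0.0561
[0.5605158  0.18870425 0.22806442] 89.31944166324529
```

View pics/s11c.png

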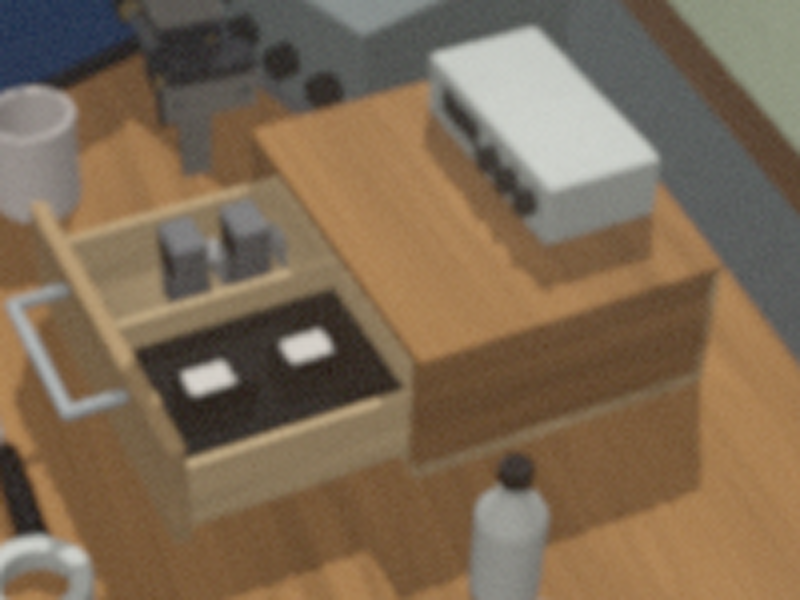

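```bash
python3 -m creep '[{"dx":-0.1,"dy":-0.89,"dz":0,"rx":0,"ry":0,"rz":-0.4,"jaw":0.76},{"dx":-0.1,"dy":-0.89,"dz":0,"rx":0,"ry":0,"rz":-0.4,"jaw":0.76},{"dx":-0.1,"dy":-0.89,"dz":0,"rx":0,"ry":0,"rz":-0.4,"jaw":0.76},{"dx":-0.1,"dy":-0.89,"dz":0,"rx":0,"ry":0,"rz":-0.4,"jaw":0.76},{"dx":-0.1,"dy":-0.89,"dz":0,"rx":0,"ry":0,"rz":-0.4,"jaw":0.76}]'
python3 -m creep '[{"dx":-0.1,"dy":-0.89,"dz":0,"rx":0,"ry":0,"rz":-0.4,"jaw":0.76},{"dx":-0.1,"dy":-0.89,"dz":0,"rx":0,"ry":0,"rz":-0.4,"jaw":0.76},{"dx":-0.1,"dy":-0.89,"dz":0,"rx":0,"ry":0,"rz":-0.4,"jaw":0.76},{"dx":-0.1,"dy":-0.89,"dz":0,"rx":0,"ry":0,"rz":-0.4,"jaw":0.76},{"dx":-0.1,"dy":-0.89,"dz":0,"rx":0,"ry":0,"rz":-0.4,"jaw":0.76}]'
python3 -m creep '[{"dx":-0.1,"dy":-0.89,"dz":0,"rx":0,"ry":0,"rz":-0.4,"jaw":0.76},{"dx":-0.1,"dy":-0.89,"dz":0,"rx":0,"ry":0,"rz":-0.4,"jaw":0.76},{"dx":-0.1,"dy":-0.89,"dz":0,"rx":0,"ry":0,"rz":-0.4,"jaw":0.76},{"dx":0,"dy":0,"dz":0,"rx":0,"ry":0,"rz":0,"jaw":0.76},{"dx":0,"dy":0,"dz":0,"rx":0,"ry":0,"rz":0,"jaw":0.76}]'
```

```text
t: 30.2
ee_pos: [0.5359, -0.0303, 0.2269]
ee_rot: [[-0.976, 0.217, 0.001], [0.217, 0.976, -0.0], [-0.001, 0.0, -1.0]]
force: [0.3, -0.9, -0.1]
grip_width: 0.0699
t: 30.7
ee_pos: [0.5108, -0.253, 0.2269]
ee_rot: [[-0.91, 0.416, 0.001], [0.416, 0.91, -0.0], [-0.001, 0.0, -1.0]]
force: [0.4, -0.2, -0.1]
grip_width: 0.0696
t: 31.2
ee_pos: [0.4958, -0.3853, 0.2262]
ee_rot: [[-0.85, 0.526, -0.0], [0.526, 0.85, 0.0], [0.0, 0.0, -1.0]]
force: [0.3, -0.1, -0.7]
grip_width: 0.0696
```

```bash
python3 -m creep '[{"dx":-0.05,"dy":-0.6,"dz":0,"rx":0,"ry":0,"rz":-0.25,"jaw":0.76},{"dx":-0.05,"dy":-0.43,"dz":0,"rx":0,"ry":0,"rz":-0.24,"jaw":0.76},{"dx":0,"dy":0,"dz":0,"rx":0,"ry":0,"rz":0,"jaw":0.76},{"dx":0,"dy":0,"dz":0,"rx":0,"ry":0,"rz":0,"jaw":0.76}]'
```

```text
t: 31.6
ee_pos: [0.4913, -0.4356, 0.2259]
ee_rot: [[-0.823, 0.568, -0.0], [0.568, 0.823, 0.001], [0.001, 0.0, -1.0]]
force: [0.1, -0.1, -0.5]
grip_width: 0.0698
```

```bash
python3 -m creep '[{"dx":0,"dy":-0.03,"dz":-0.3,"rx":0,"ry":0,"rz":0,"jaw":0.76},{"dx":0,"dy":0,"dz":-0.5,"rx":0,"ry":0,"rz":0,"jaw":0.76},{"dx":0,"dy":0,"dz":-0.5,"rx":0,"ry":0,"rz":0,"jaw":0.76},{"dx":0,"dy":0,"dz":-0.22,"rx":0,"ry":0,"rz":0,"jaw":0.76},{"dx":0,"dy":0,"dz":0,"rx":0,"ry":0,"rz":0,"jaw":0.76}]'
python3 -m creep '[{"dx":0,"dy":0,"dz":0,"rx":0,"ry":0,"rz":0,"jaw":0.76},{"dx":0,"dy":0,"dz":0,"rx":0,"ry":0,"rz":0,"jaw":0.76}]'
python3 -m creep '[{"dx":0,"dy":0,"dz":0,"rx":0,"ry":0,"rz":0,"jaw":0.2},{"dx":0,"dy":0,"dz":0,"rx":0,"ry":0,"rz":0,"jaw":0.2},{"dx":0,"dy":0,"dz":0,"rx":0,"ry":0,"rz":0,"jaw":0.2},{"dx":0,"dy":0,"dz":0,"rx":0,"ry":0,"rz":0,"jaw":0.2}]'
```

```text
t: 32.1
ee_pos: [0.4904, -0.4362, 0.1476]
ee_rot: [[-0.824, 0.567, -0.003], [0.567, 0.824, 0.003], [0.004, 0.001, -1.0]]
force: [0.1, 0.6, 0.4]
grip_width: 0.0697
t: 32.3
ee_pos: [0.492, -0.4382, 0.1512]
ee_rot: [[-0.823, 0.568, 0.001], [0.568, 0.823, -0.001], [-0.002, -0.0, -1.0]]
force: [0.3, -0.0, -0.2]
grip_width: 0.0696
t: 32.7
ee_pos: [0.4913, -0.4379, 0.1502]
ee_rot: [[-0.823, 0.568, 0.0], [0.568, 0.823, -0.0], [-0.0, -0.0, -1.0]]
force: [-0.3, 0.2, 2.5]
grip_width: 0.0438
```

```bash
python3 -m creep '[{"dx":0,"dy":0,"dz":0.2,"rx":0,"ry":0,"rz":0,"jaw":0.2},{"dx":0,"dy":0,"dz":0.4,"rx":0,"ry":0,"rz":0,"jaw":0.2},{"dx":0,"dy":0,"dz":0.4,"rx":0,"ry":0,"rz":0,"jaw":0.2},{"dx":0,"dy":0,"dz":0.2,"rx":0,"ry":0,"rz":0,"jaw":0.2},{"dx":0,"dy":0,"dz":0,"rx":0,"ry":0,"rz":0,"jaw":0.2}]'
python3 -m creep '[{"dx":0.034,"dy":0.5,"dz":0,"rx":0,"ry":0,"rz":0.44,"jaw":0.2},{"dx":0.034,"dy":0.9,"dz":0,"rx":0,"ry":0,"rz":0.44,"jaw":0.2},{"dx":0.034,"dy":0.9,"dz":0,"rx":0,"ry":0,"rz":0.44,"jaw":0.2},{"dx":0.034,"dy":0.9,"dz":0,"rx":0,"ry":0,"rz":0.44,"jaw":0.2},{"dx":0.034,"dy":0.9,"dz":0,"rx":0,"ry":0,"rz":0.44,"jaw":0.2}]'
python3 -m creep '[{"dx":0.034,"dy":0.9,"dz":0,"rx":0,"ry":0,"rz":0.44,"jaw":0.2},{"dx":0.034,"dy":0.9,"dz":0,"rx":0,"ry":0,"rz":0.44,"jaw":0.2},{"dx":0.034,"dy":0.9,"dz":0,"rx":0,"ry":0,"rz":0.44,"jaw":0.2},{"dx":0.034,"dy":0.9,"dz":0,"rx":0,"ry":0,"rz":0.44,"jaw":0.2},{"dx":0.034,"dy":0.9,"dz":0,"rx":0,"ry":0,"rz":0.44,"jaw":0.2}]'
python3 -m creep '[{"dx":0.034,"dy":0.9,"dz":0,"rx":0,"ry":0,"rz":0.44,"jaw":0.2},{"dx":0.034,"dy":0.9,"dz":0,"rx":0,"ry":0,"rz":0.44,"jaw":0.2},{"dx":0.034,"dy":0.8,"dz":0,"rx":0,"ry":0,"rz":0.44,"jaw":0.2},{"dx":0,"dy":0,"dz":0,"rx":0,"ry":0,"rz":0,"jaw":0.2},{"dx":0,"dy":0,"dz":0,"rx":0,"ry":0,"rz":0,"jaw":0.2}]'
```

```text
t: 33.2
ee_pos: [0.492, -0.4384, 0.2118]
ee_rot: [[-0.823, 0.568, 0.002], [0.568, 0.823, -0.002], [-0.003, -0.0, -1.0]]
force: [0.5, -0.2, -0.9]
grip_width: 0.0438
t: 33.7
ee_pos: [0.499, -0.2309, 0.2089]
ee_rot: [[-0.932, 0.364, -0.001], [0.364, 0.932, 0.001], [0.001, 0.0, -1.0]]
force: [1.5, 0.5, -1.3]
grip_width: 0.0438
t: 34.2
ee_pos: [0.5075, -0.006, 0.2092]
ee_rot: [[-0.99, 0.141, -0.001], [0.141, 0.99, 0.0], [0.001, -0.0, -1.0]]
force: [0.6, -0.3, -2.3]
grip_width: 0.0442
t: 34.7
ee_pos: [0.5127, 0.1228, 0.209]
ee_rot: [[-1.0, 0.003, -0.001], [0.003, 1.0, -0.001], [0.001, -0.001, -1.0]]
force: [-0.6, -0.4, -1.0]
grip_width: 0.0437
```

```bash
python3 -m creep '[{"dx":0.03,"dy":0.7,"dz":0,"rx":0,"ry":0,"rz":0.28,"jaw":0.2},{"dx":0.03,"dy":0.8,"dz":0,"rx":0,"ry":0,"rz":0.28,"jaw":0.2},{"dx":0.02,"dy":0.7,"dz":0,"rx":0,"ry":0,"rz":0.28,"jaw":0.2},{"dx":0,"dy":0.4,"dz":0,"rx":0,"ry":0,"rz":0.02,"jaw":0.2},{"dx":0,"dy":0,"dz":0,"rx":0,"ry":0,"rz":0,"jaw":0.2}]'
python3 -m creep '[{"dx":0,"dy":0,"dz":0,"rx":0,"ry":0,"rz":0,"jaw":0.2},{"dx":0,"dy":0,"dz":0,"rx":0,"ry":0,"rz":0,"jaw":0.2}]'
```

```text
t: 35.2
ee_pos: [0.5175, 0.2529, 0.2093]
ee_rot: [[-0.996, -0.085, -0.001], [-0.085, 0.996, -0.0], [0.001, 0.0, -1.0]]
force: [0.3, -1.2, -0.9]
grip_width: 0.0435
t: 35.4
ee_pos: [0.5174, 0.2505, 0.2096]
ee_rot: [[-0.997, -0.083, -0.001], [-0.083, 0.997, -0.001], [0.001, -0.001, -1.0]]
force: [0.3, -0.3, -0.6]
grip_width: 0.0438
```

```bash
python3 -m creep '[{"dx":-0.01,"dy":0.04,"dz":-0.5,"rx":0,"ry":0,"rz":0.03,"jaw":0.2},{"dx":0,"dy":0,"dz":-0.7,"rx":0,"ry":0,"rz":0,"jaw":0.2},{"dx":0,"dy":0,"dz":-0.7,"rx":0,"ry":0,"rz":0,"jaw":0.2},{"dx":0,"dy":0,"dz":-0.6,"rx":0,"ry":0,"rz":0,"jaw":0.2},{"dx":0,"dy":0,"dz":-0.38,"rx":0,"ry":0,"rz":0,"jaw":0.2}]'
python3 -m creep '[{"dx":0,"dy":0,"dz":0,"rx":0,"ry":0,"rz":0,"jaw":0.2},{"dx":0,"dy":0,"dz":0,"rx":0,"ry":0,"rz":0,"jaw":0.2}]'
```

```text
t: 35.9
ee_pos: [0.516, 0.2522, 0.0638]
ee_rot: [[-0.996, -0.087, -0.002], [-0.087, 0.996, -0.001], [0.002, -0.001, -1.0]]
force: [0.2, -0.1, -0.9]
grip_width: 0.044
t: 36.1
ee_pos: [0.5172, 0.2534, 0.0663]
ee_rot: [[-0.996, -0.087, -0.0], [-0.087, 0.996, -0.0], [0.0, -0.0, -1.0]]
force: [0.8, 0.3, -0.5]
grip_width: 0.0436
```

Gripped at 0.1502 this time, so contact should come near 0.0553.

```bash
python3 -m creep '[{"dx":0,"dy":0,"dz":-0.1,"rx":0,"ry":0,"rz":0,"jaw":0.2},{"dx":0,"dy":0,"dz":-0.08,"rx":0,"ry":0,"rz":0,"jaw":0.2},{"dx":0,"dy":0,"dz":-0.03,"rx":0,"ry":0,"rz":0,"jaw":0.2},{"dx":0,"dy":0,"dz":0,"rx":0,"ry":0,"rz":0,"jaw":0.2}]'
```

```text
t: 36.5
ee_pos: [0.5171, 0.2543, 0.0557]
ee_rot: [[-0.996, -0.088, 0.0], [-0.088, 0.996, 0.0], [-0.0, 0.0, -1.0]]
force: [-0.4, -0.2, -0.5]
grip_width: 0.0438
```

```bash
python3 -m creep '[{"dx":0,"dy":0,"dz":-0.02,"rx":0,"ry":0,"rz":0,"jaw":0.2},{"dx":0,"dy":0,"dz":0,"rx":0,"ry":0,"rz":0,"jaw":0.2}]'
```

```text
t: 36.7
ee_pos: [0.5177, 0.2544, 0.0556]
ee_rot: [[-0.996, -0.089, 0.002], [-0.089, 0.996, 0.0], [-0.002, 0.0, -1.0]]
force: [-0.6, -3.0, 8.3]
grip_width: 0.0437
```

```bash
python3 -m creep '[{"dx":0,"dy":0,"dz":0.02,"rx":0,"ry":0,"rz":0,"jaw":0.61},{"dx":0,"dy":0,"dz":0,"rx":0,"ry":0,"rz":0,"jaw":0.61},{"dx":0,"dy":0,"dz":0,"rx":0,"ry":0,"rz":0,"jaw":0.61},{"dx":0,"dy":0,"dz":0.3,"rx":0,"ry":0,"rz":0,"jaw":0.61},{"dx":0,"dy":0,"dz":0.5,"rx":0,"ry":0,"rz":0,"jaw":0.61}]'
python3 -m creep '[{"dx":0,"dy":0,"dz":0.8,"rx":0,"ry":0,"rz":0,"jaw":0.61},{"dx":0,"dy":0,"dz":0.8,"rx":0,"ry":0,"rz":0,"jaw":0.61},{"dx":-0.5,"dy":-0.4,"dz":0.4,"rx":0,"ry":0,"rz":-1,"jaw":0.4},{"dx":-0.6,"dy":-0.5,"dz":0,"rx":0,"ry":0,"rz":-1,"jaw":0.4},{"dx":-0.6,"dy":-0.5,"dz":0,"rx":0,"ry":0,"rz":-1,"jaw":0.4}]'
python3 -m creep '[{"dx":0,"dy":-0.1,"dz":0,"rx":0,"ry":0,"rz":-1,"jaw":0.4},{"dx":0,"dy":0,"dz":0,"rx":0,"ry":0,"rz":-1,"jaw":0.4},{"dx":0,"dy":0,"dz":0,"rx":0,"ry":0,"rz":-1,"jaw":0.4},{"dx":0,"dy":0,"dz":0,"rx":0,"ry":0,"rz":-1,"jaw":0.4},{"dx":0,"dy":0,"dz":0,"rx":0,"ry":0,"rz":-1,"jaw":0.4}]'
python3 -m creep '[{"dx":0,"dy":0,"dz":0,"rx":0,"ry":0,"rz":-1,"jaw":0.4},{"dx":0,"dy":0,"dz":0,"rx":0,"ry":0,"rz":-1,"jaw":0.4},{"dx":0,"dy":0,"dz":0,"rx":0,"ry":0,"rz":-1,"jaw":0.4},{"dx":0,"dy":0,"dz":0,"rx":0,"ry":0,"rz":-1,"jaw":0.4},{"dx":0,"dy":0,"dz":0,"rx":0,"ry":0,"rz":-1,"jaw":0.4}]'
python3 - <<'E'
from h import *
s=manip.state();print(s['ee_pos'],np.degrees(np.arctan2(s['ee_rot'][1,1],s['ee_rot'][0,1])))
im,d=grab('side','s12');a=cv2.resize(im[80:230,170:370],None,fx=4,fy=4,interpolation=cv2.INTER_CUBIC);cv2.imwrite('pics/s12c.png',a)
im,d=grab('top','t12');a=cv2.resize(im[130:260,140:290],None,fx=4.5,fy=4.5,interpolation=cv2.INTER_CUBIC);cv2.imwrite('pics/t12c.png',a)
E
```

```text
t: 37.2
ee_pos: [0.5158, 0.2538, 0.0951]
ee_rot: [[-0.996, -0.088, -0.003], [-0.088, 0.996, -0.001], [0.003, -0.001, -1.0]]
force: [0.8, 0.3, -0.1]
grip_width: 0.0559
t: 37.7
ee_pos: [0.4314, 0.1838, 0.197]
ee_rot: [[-0.974, 0.228, 0.002], [0.228, 0.974, 0.001], [-0.002, 0.001, -1.0]]
force: [-0.2, -0.7, 0.5]
grip_width: 0.037
t: 38.2
ee_pos: [0.4319, 0.1793, 0.1964]
ee_rot: [[-0.729, 0.684, 0.001], [0.684, 0.729, 0.0], [-0.0, 0.001, -1.0]]
force: [-0.1, -0.1, 0.3]
grip_width: 0.0371
t: 38.7
ee_pos: [0.4319, 0.1793, 0.1964]
ee_rot: [[-0.289, 0.957, 0.001], [0.957, 0.289, 0.0], [0.0, 0.001, -1.0]]
force: [0.7, -0.3, 0.0]
grip_width: 0.0367
[0.43192788 0.17931628 0.19635991] 16.815722028999986
```

View pics/s12c.png

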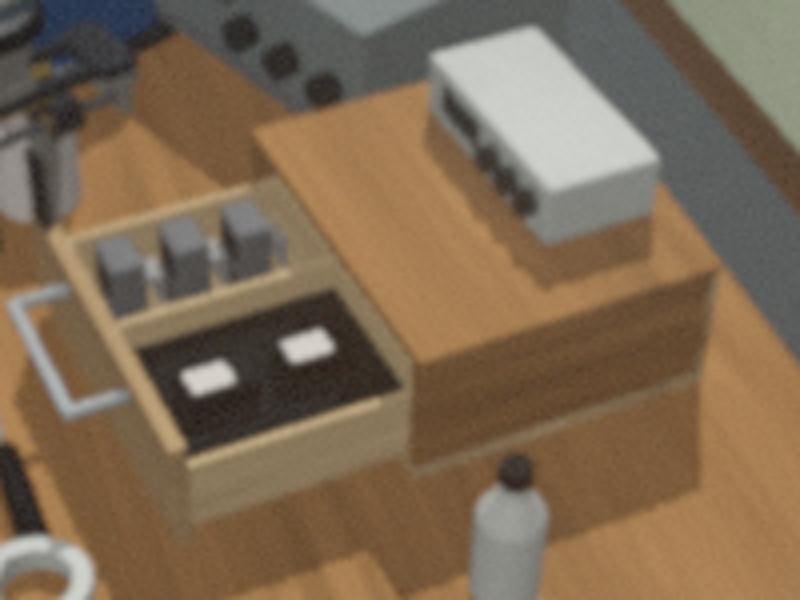

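View pics/t12c.png

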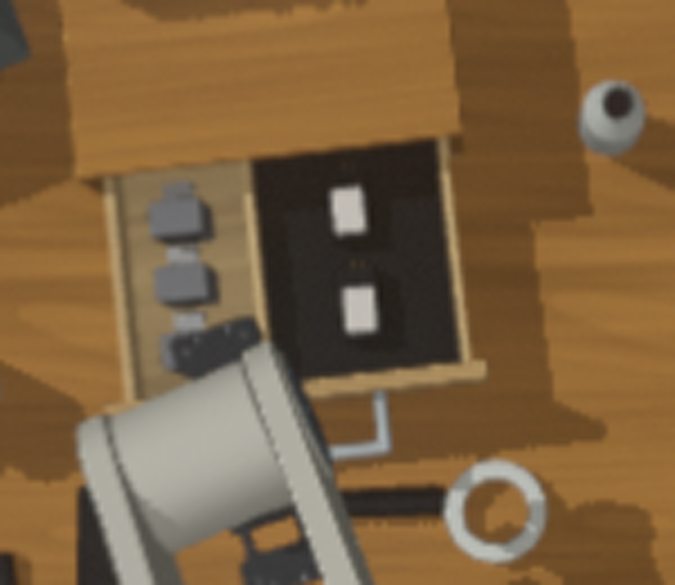

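All five pieces are in: three monitors upright in a row and two packs in the wide bay. Next I'll measure the handle and align on it.

```bash
python3 - <<'E'
from h import *
for x,y in [(14,303),(70,411)]: print(px2w('side',(x+.5)/4-.5+170,(y+.5)/4-.5+80,.093).round(4))
E
python3 -m creep '[{"dx":0,"dy":-0.2,"dz":0,"rx":0,"ry":0,"rz":-1,"jaw":0.4},{"dx":0,"dy":-0.08,"dz":0,"rx":0,"ry":0,"rz":-0.93,"jaw":0.4},{"dx":0,"dy":0,"dz":0,"rx":0,"ry":0,"rz":0,"jaw":0.4},{"dx":0,"dy":0,"dz":0,"rx":0,"ry":0,"rz":0,"jaw":0.4}]'
```

```text
[0.4302 0.2277 0.093 ]
[0.442  0.0978 0.093 ]
t: 39.2
ee_pos: [0.432, 0.1653, 0.1958]
ee_rot: [[-0.1, 0.995, 0.0], [0.995, 0.1, 0.0], [0.0, 0.0, -1.0]]
force: [0.3, 0.9, 0.5]
grip_width: 0.0365
```

```bash
python3 -m creep '[{"dx":0.01,"dy":0,"dz":-0.5,"rx":0,"ry":0,"rz":-0.1,"jaw":0.4},{"dx":0,"dy":0,"dz":-0.7,"rx":0,"ry":0,"rz":0,"jaw":0.4},{"dx":0,"dy":0,"dz":-0.7,"rx":0,"ry":0,"rz":0,"jaw":0.4},{"dx":0,"dy":0,"dz":-0.5,"rx":0,"ry":0,"rz":0,"jaw":0.4},{"dx":0,"dy":0,"dz":0,"rx":0,"ry":0,"rz":0,"jaw":0.4}]'
python3 -m creep '[{"dx":0,"dy":0,"dz":0,"rx":0,"ry":0,"rz":0,"jaw":0.3},{"dx":0,"dy":0,"dz":0,"rx":0,"ry":0,"rz":0,"jaw":0.25}]'
python3 -m creep '[{"dx":0,"dy":0,"dz":0,"rx":0,"ry":0,"rz":0,"jaw":0.2},{"dx":0,"dy":0,"dz":0,"rx":0,"ry":0,"rz":0,"jaw":0.15},{"dx":0,"dy":0,"dz":0,"rx":0,"ry":0,"rz":0,"jaw":0.1},{"dx":0,"dy":0,"dz":0,"rx":0,"ry":0,"rz":0,"jaw":0},{"dx":0,"dy":0,"dz":0,"rx":0,"ry":0,"rz":0,"jaw":0}]'
```

```text
t: 39.7
ee_pos: [0.4302, 0.1647, 0.0729]
ee_rot: [[-0.089, 0.996, -0.005], [0.996, 0.088, -0.002], [-0.001, -0.005, -1.0]]
force: [-0.8, -0.3, -0.0]
grip_width: 0.0371
t: 39.9
ee_pos: [0.4334, 0.1658, 0.0768]
ee_rot: [[-0.086, 0.996, 0.002], [0.996, 0.086, 0.001], [0.001, 0.002, -1.0]]
force: [0.1, 0.2, 0.4]
grip_width: 0.0238
t: 40.4
ee_pos: [0.4328, 0.1654, 0.076]
ee_rot: [[-0.085, 0.996, 0.001], [0.996, 0.085, 0.0], [0.0, 0.001, -1.0]]
force: [-1.5, -1.0, 6.9]
grip_width: 0.0092
```

```bash
python3 -m creep '[{"dx":0.03,"dy":0.003,"dz":0,"rx":0,"ry":0,"rz":0,"jaw":0},{"dx":0.06,"dy":0.005,"dz":0,"rx":0,"ry":0,"rz":0,"jaw":0},{"dx":0.1,"dy":0.009,"dz":0,"rx":0,"ry":0,"rz":0,"jaw":0},{"dx":0.14,"dy":0.012,"dz":0,"rx":0,"ry":0,"rz":0,"jaw":0},{"dx":0.14,"dy":0.012,"dz":0,"rx":0,"ry":0,"rz":0,"jaw":0}]'
python3 -m creep '[{"dx":0.14,"dy":0.012,"dz":0,"rx":0,"ry":0,"rz":0,"jaw":0},{"dx":0.14,"dy":0.012,"dz":0,"rx":0,"ry":0,"rz":0,"jaw":0},{"dx":0.14,"dy":0.012,"dz":0,"rx":0,"ry":0,"rz":0,"jaw":0},{"dx":0.14,"dy":0.012,"dz":0,"rx":0,"ry":0,"rz":0,"jaw":0},{"dx":0.1,"dy":0.009,"dz":0,"rx":0,"ry":0,"rz":0,"jaw":0}]'
python3 - <<'E'
from h import *
im,d=grab('side','s13');a=cv2.resize(im[80:230,170:370],None,fx=4,fy=4,interpolation=cv2.INTER_CUBIC);cv2.imwrite('pics/s13c.png',a)
E
```

```text
t: 40.9
ee_pos: [0.4563, 0.1675, 0.0761]
ee_rot: [[-0.085, 0.996, 0.0], [0.996, 0.085, 0.0], [0.0, 0.001, -1.0]]
force: [-2.0, 0.3, 7.3]
grip_width: 0.0085
t: 41.4
ee_pos: [0.4896, 0.1706, 0.0761]
ee_rot: [[-0.085, 0.996, 0.001], [0.996, 0.085, 0.001], [0.001, 0.001, -1.0]]
force: [-1.4, 2.4, 7.1]
grip_width: 0.009
```

View pics/s13c.png

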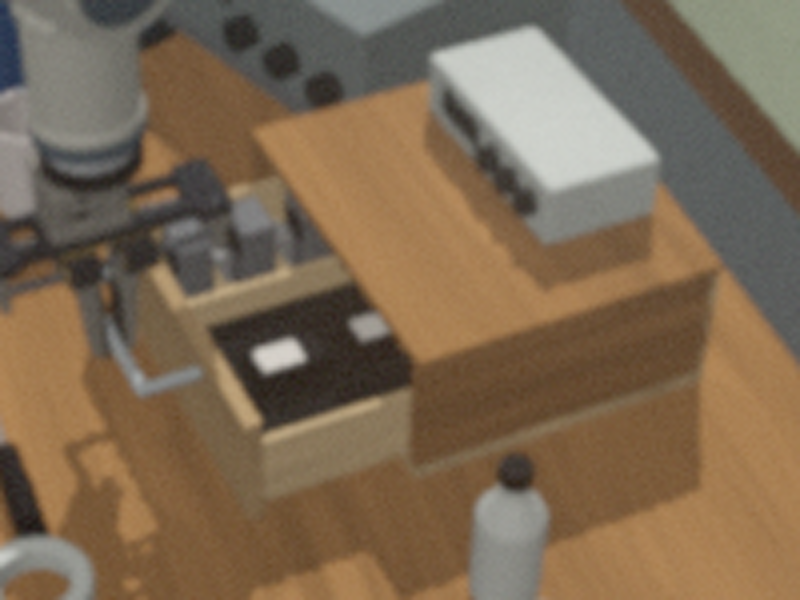

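The monitors stay upright as the drawer slides in. Continuing.

```bash
python3 -m creep '[{"dx":0.1,"dy":0.009,"dz":0,"rx":0,"ry":0,"rz":0,"jaw":0},{"dx":0.14,"dy":0.012,"dz":0,"rx":0,"ry":0,"rz":0,"jaw":0},{"dx":0.14,"dy":0.012,"dz":0,"rx":0,"ry":0,"rz":0,"jaw":0},{"dx":0.14,"dy":0.012,"dz":0,"rx":0,"ry":0,"rz":0,"jaw":0},{"dx":0.14,"dy":0.012,"dz":0,"rx":0,"ry":0,"rz":0,"jaw":0}]'
python3 -m creep '[{"dx":0.14,"dy":0.012,"dz":0,"rx":0,"ry":0,"rz":0,"jaw":0},{"dx":0.14,"dy":0.012,"dz":0,"rx":0,"ry":0,"rz":0,"jaw":0},{"dx":0.14,"dy":0.012,"dz":0,"rx":0,"ry":0,"rz":0,"jaw":0},{"dx":0.14,"dy":0.012,"dz":0,"rx":0,"ry":0,"rz":0,"jaw":0},{"dx":0.14,"dy":0.012,"dz":0,"rx":0,"ry":0,"rz":0,"jaw":0}]'
python3 -m creep '[{"dx":0.14,"dy":0.012,"dz":0,"rx":0,"ry":0,"rz":0,"jaw":0},{"dx":0.14,"dy":0.012,"dz":0,"rx":0,"ry":0,"rz":0,"jaw":0},{"dx":0.14,"dy":0.012,"dz":0,"rx":0,"ry":0,"rz":0,"jaw":0},{"dx":0.14,"dy":0.012,"dz":0,"rx":0,"ry":0,"rz":0,"jaw":0},{"dx":0.1,"dy":0.009,"dz":0,"rx":0,"ry":0,"rz":0,"jaw":0}]'
```

```text
t: 41.95
ee_pos: [0.5222, 0.1736, 0.0761]
ee_rot: [[-0.085, 0.996, 0.0], [0.996, 0.085, 0.001], [0.001, 0.001, -1.0]]
force: [-2.8, 3.2, 7.0]
grip_width: 0.0086
t: 42.45
ee_pos: [0.5572, 0.1768, 0.0761]
ee_rot: [[-0.085, 0.996, 0.0], [0.996, 0.085, 0.001], [0.001, 0.001, -1.0]]
force: [-2.2, 4.8, 6.5]
grip_width: 0.0088
t: 42.95
ee_pos: [0.5904, 0.1799, 0.0761]
ee_rot: [[-0.085, 0.996, 0.001], [0.996, 0.085, 0.001], [0.001, 0.001, -1.0]]
force: [-2.6, 4.3, 7.3]
grip_width: 0.009
```

Remaining travel is about 21 mm; slowing down.

```bash
python3 -m creep '[{"dx":0.1,"dy":0.006,"dz":0,"rx":0,"ry":0,"rz":0,"jaw":0},{"dx":0.08,"dy":0.005,"dz":0,"rx":0,"ry":0,"rz":0,"jaw":0},{"dx":0.06,"dy":0.004,"dz":0,"rx":0,"ry":0,"rz":0,"jaw":0},{"dx":0.05,"dy":0.003,"dz":0,"rx":0,"ry":0,"rz":0,"jaw":0},{"dx":0.04,"dy":0.002,"dz":0,"rx":0,"ry":0,"rz":0,"jaw":0}]'
python3 -m creep '[{"dx":0.03,"dy":0.002,"dz":0,"rx":0,"ry":0,"rz":0,"jaw":0},{"dx":0.03,"dy":0.002,"dz":0,"rx":0,"ry":0,"rz":0,"jaw":0}]'
```

```text
t: 43.45
ee_pos: [0.6066, 0.1813, 0.0761]
ee_rot: [[-0.085, 0.996, 0.001], [0.996, 0.085, 0.002], [0.002, 0.001, -1.0]]
force: [-3.1, 7.3, 5.8]
grip_width: 0.0087
t: 43.65
ee_pos: [0.6096, 0.1816, 0.0761]
ee_rot: [[-0.085, 0.996, 0.001], [0.996, 0.085, 0.002], [0.002, 0.001, -1.0]]
force: [-2.9, 7.2, 5.8]
grip_width: 0.0087
```

```bash
python3 -m creep '[{"dx":0.03,"dy":0.002,"dz":0,"rx":0,"ry":0,"rz":0,"jaw":0},{"dx":0,"dy":0,"dz":0,"rx":0,"ry":0,"rz":0,"jaw":0}]'
```

```text
t: 43.85
ee_pos: [0.6113, 0.1818, 0.0761]
ee_rot: [[-0.085, 0.996, 0.001], [0.996, 0.085, 0.002], [0.002, 0.001, -1.0]]
force: [-0.2, 7.3, 4.2]
grip_width: 0.0091
```

```bash
python3 -m creep '[{"dx":0.03,"dy":0.002,"dz":0,"rx":0,"ry":0,"rz":0,"jaw":0},{"dx":0,"dy":0,"dz":0,"rx":0,"ry":0,"rz":0,"jaw":0}]'; python3 -m creep '[{"dx":0.03,"dy":0,"dz":0,"rx":0,"ry":0,"rz":0,"jaw":0},{"dx":0,"dy":0,"dz":0,"rx":0,"ry":0,"rz":0,"jaw":0}]'
```

```text
t: 44.05
ee_pos: [0.6117, 0.1818, 0.0761]
ee_rot: [[-0.085, 0.996, -0.001], [0.996, 0.085, 0.002], [0.002, -0.001, -1.0]]
force: [-4.8, 8.2, 7.2]
grip_width: 0.0087
t: 44.25
ee_pos: [0.6117, 0.1818, 0.076]
ee_rot: [[-0.085, 0.996, -0.004], [0.996, 0.085, 0.002], [0.002, -0.004, -1.0]]
force: [-10.1, 7.8, 13.2]
grip_width: 0.0089
```

Hard stop at 0.6117, as predicted for fully shut. Unloading, releasing and rising.

```bash
python3 -m creep '[{"dx":-0.03,"dy":0,"dz":0,"rx":0,"ry":0,"rz":0,"jaw":0},{"dx":0,"dy":0,"dz":0,"rx":0,"ry":0,"rz":0,"jaw":0.35},{"dx":0,"dy":0,"dz":0,"rx":0,"ry":0,"rz":0,"jaw":0.35},{"dx":0,"dy":0,"dz":0,"rx":0,"ry":0,"rz":0,"jaw":0.35},{"dx":0,"dy":0,"dz":0.3,"rx":0,"ry":0,"rz":0,"jaw":0.35}]'
python3 -m creep '[{"dx":0,"dy":0,"dz":0.7,"rx":0,"ry":0,"rz":0,"jaw":0.35},{"dx":0,"dy":0,"dz":0.9,"rx":0,"ry":0,"rz":0,"jaw":0.35},{"dx":0,"dy":0,"dz":0.9,"rx":0,"ry":0,"rz":0,"jaw":0.35},{"dx":-0.8,"dy":0,"dz":0.3,"rx":0,"ry":0,"rz":0,"jaw":0.35},{"dx":-0.8,"dy":0,"dz":0,"rx":0,"ry":0,"rz":0,"jaw":0.35}]'
python3 -m creep '[{"dx":-0.8,"dy":-0.3,"dz":0,"rx":0,"ry":0,"rz":0,"jaw":0.35},{"dx":-0.6,"dy":-0.8,"dz":0.2,"rx":0,"ry":0,"rz":0,"jaw":0.35},{"dx":-0.3,"dy":-0.9,"dz":0.2,"rx":0,"ry":0,"rz":0,"jaw":0.35},{"dx":0,"dy":-0.9,"dz":0,"rx":0,"ry":0,"rz":0,"jaw":0.35},{"dx":0,"dy":-0.5,"dz":0,"rx":0,"ry":0,"rz":0,"jaw":0.35}]'
python3 - <<'E'
from h import *
for n in('side','top'):
    im,d=grab(n,n+'14'); cv2.imwrite(f'pics/{n}14b.png',cv2.resize(im,(800,600),interpolation=cv2.INTER_CUBIC))
im=np.load('pics/top14.npz')['im']
cv2.imwrite('pics/t14c.png',cv2.resize(im[130:220,140:260],None,fx=6,fy=6,interpolation=cv2.INTER_CUBIC))
E
```

```text
t: 44.75
ee_pos: [0.6109, 0.1796, 0.0889]
ee_rot: [[-0.085, 0.996, -0.004], [0.996, 0.085, -0.001], [-0.001, -0.004, -1.0]]
force: [0.4, -0.4, 0.2]
grip_width: 0.032
t: 45.25
ee_pos: [0.5338, 0.1806, 0.2345]
ee_rot: [[-0.084, 0.996, 0.006], [0.996, 0.084, 0.002], [0.001, 0.006, -1.0]]
force: [0.1, 0.6, 0.2]
grip_width: 0.0322
t: 45.75
ee_pos: [0.4475, 0.0086, 0.2519]
ee_rot: [[-0.084, 0.996, 0.002], [0.996, 0.084, -0.001], [-0.001, 0.002, -1.0]]
force: [-0.4, 0.3, 0.7]
grip_width: 0.0324
```

View pics/side14b.png

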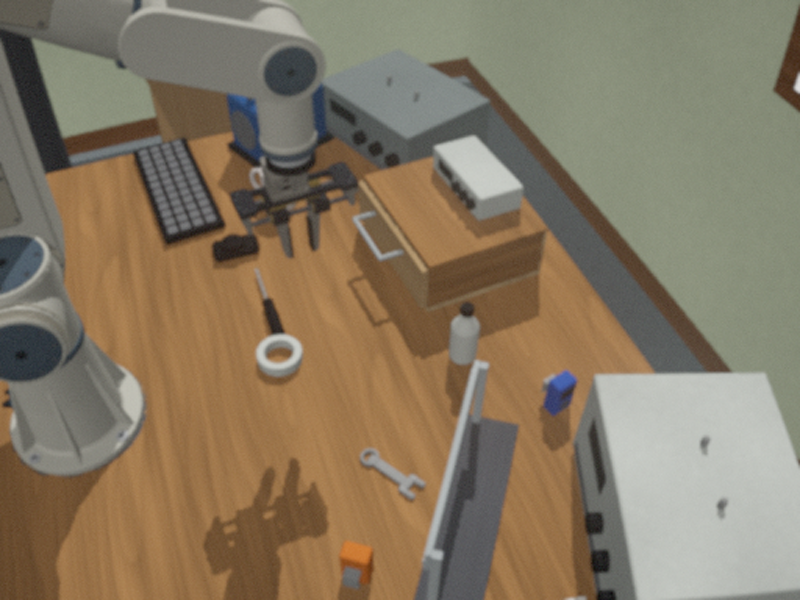

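View pics/top14b.png

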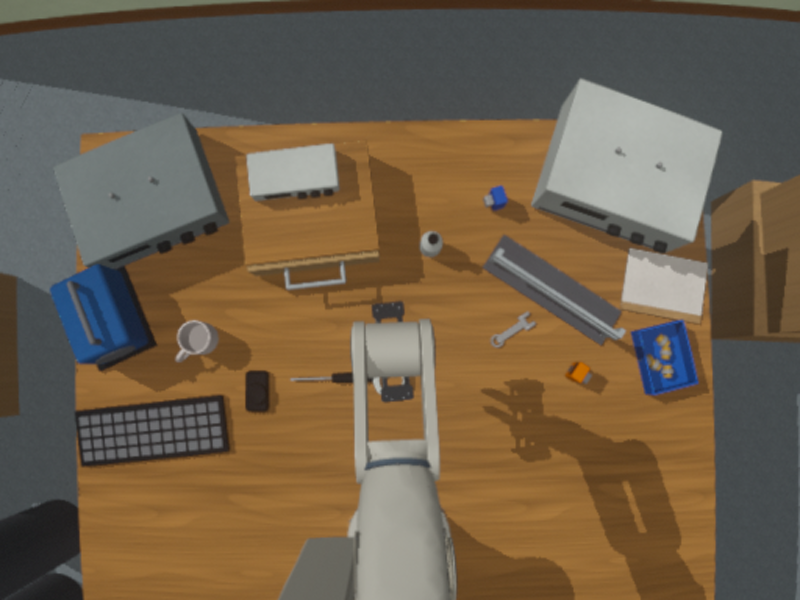

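View pics/t14c.png

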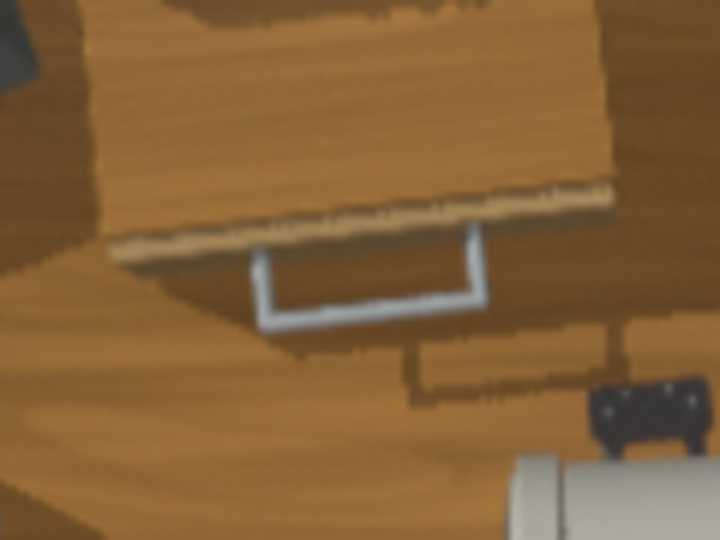

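```bash
python3 - <<'E'
from h import *
a=[px2w('top',(x+.5)/6-.5+140,(y+.5)/6-.5+130,.095) for x,y in[(264,322),(482,298)]];print(a,np.mean(a,0))
E
python3 -m creep '[{"dx":0,"dy":0,"dz":0,"rx":0,"ry":0,"rz":0,"jaw":0.35},{"dx":0,"dy":0,"dz":0,"rx":0,"ry":0,"rz":0,"jaw":0.35},{"dx":0,"dy":0,"dz":0,"rx":0,"ry":0,"rz":0,"jaw":0.35}]'; python3 -c "
from h import *
print(manip.hand_in())"
```

```text
[array([0.60727919, 0.24601656, 0.095     ]), array([0.61853234, 0.11408589, 0.095     ])] [0.61290576 0.18005122 0.095     ]
t: 46.15
ee_pos: [0.448, 0.012, 0.2502]
ee_rot: [[-0.086, 0.996, -0.0], [0.996, 0.086, 0.0], [0.0, -0.0, -1.0]]
force: [0.2, 0.4, -0.1]
grip_width: 0.0325
the job is handed in; nothing more can be done
None
```

The gas kit is put away and the job is handed in at about 46 s of the 210 s allowed; hand-in gave no verdict. I pulled the drawer out to its stop, stood all three monitors in a row in the narrow bay and laid both packs in the wide bay. I then slid the drawer shut slowly by its handle. Only two packs were on the bench.

**Drawer:** it met its stop at tool x = 0.6117 m, against 0.6118 m expected for fully shut. The last top picture puts the bar at x ≈ 0.613 m, which agrees within camera accuracy.

**Monitors and packs:** everything was in place in the pictures before shutting. The monitors were still upright about 55 mm into the travel, and nothing jolted after that. Once the drawer was shut I could not see inside it, so how they stand at the end is inferred.

**Bystanders and look-alikes:** all looked unmoved in the final pictures. The arm was clear of everything at hand-in.

The two cameras differed by 2–5 mm on the monitors' positions, so I used the average; every grasp held.

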